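Make the plate warmer ready and switch it on

TASK

Get the plate warmer ready: press the blind safety cap firmly down and turn it to take it off the oil well, put it in the black dish, lock the other safety cap, the one with the probe port, on the well in its place in the same press-and-turn way, and stand the dial thermometer in the well through that port, probe fully in. Stack all the mould plates from the wooden box flat on the warmer's bed, each pushed snug and square against both fences, and only when all this is done switch the warmer on with the red rocker. Leave the candle in the glass at the front of the bench alone.

Things in the scene. Friction and masses are not known exactly. Their poses are not given: they have to be found in the camera images.
- warmer: bench plate warmer, grey casing 270 x 96 mm, fixed. Origin: under it on the bench. x: along the casing from the low nose with the switch over the dark flat bed (top 45 mm above the bench) to the oil well; y: across it; z up. Two upright steel fences 44 mm high, 5 mm thick stand on the bed. The bed reaches 24 mm beyond a squared plate in -x and 27 mm in -y
- corner (a point): inner corner of the two fences on the bed surface; axes as the warmer's. The end fence is the plane x = 0, from y = -50 to 0 mm; the side fence is the plane y = 0, in two pieces, x = -100 to -74 and -21 to 0 mm, with an open gap between for a finger. Plates lie at x < 0, y < 0; one snug to both fences has its centre at x = -50, y = -20 mm, long side along x
- well (a point): centre of the mouth of the oil well's upright brass neck, 93 mm above the bench, 110 mm in +x from the warmer's origin. The bore is 11 mm wide and 85 mm deep and starts with a funnel 17 mm wide; a sprung rubber sealing ring (hole 17 mm) stands up to 8 mm above the mouth. Three ledges with bevelled tops stand out round the neck, 39 mm across, with 48 degree gaps between
- cap_c (a point): blind safety cap (flat closed top), black, ribbed, 53 mm across, 38 mm high, 60 g, loose; its centre, z up. Locked on the neck at first, its x along the warmer's x. Its rim is then 7 mm above a round foot (49 mm across) and 19 mm above the casing. Press it down 5 to 6 mm and, pressed, turn it counter-clockwise (from above) by 60 (50 to 70) degrees: then it lifts straight off
- port_cap_c (a point): safety cap with the probe port: as the blind cap, but with a short hollow boss on top (9 mm high, 21 mm across, hole 10 mm, mouth 18 mm). Stands on the bench at first. To lock: set it straight over the neck with its x 60, 180 or 300 degrees (each +-10) from the warmer's x, press down 5 to 6 mm, turn clockwise 60 degrees (to its stop at about 66), let it rise; this centre is then 10 mm below well
- seal_ring (a joint): how far the sealing ring under the cap is pushed down, m: 0 with a cap locked, -0.0035 with none or a loose one on, 0.007 at the stop. Its spring pushes the cap up with 6 N at 0, 12 N at 0.005. The cap's three inner lugs (same for 120 degree turns) sit in pockets under the ledges, closed by a hook on one side; they pass under the hook from 0.004 on
- dish: round shallow black dish, loose on the bench, 133 mm across the rim, 38 mm high, inner floor 10 mm above its origin and about 90 mm across, widening to 115 mm at the rim; origin under its centre
- dial_c (a point): dial thermometer standing in a drilled wooden block (54 x 46 mm, 80 mm high, fixed): centre of its round head (45 mm across, 10 mm thick). y: from the probe to the head, up while it stands; z: through the head's thickness (the faces to grip). The probe is a straight 4 mm stem along -y, its tip 142.5 mm from this point, on the bench while in the block; it may lean 2 degrees
- probe_tip (a point): tip of the thermometer's probe; axes as dial_c
- plate_1_c (a point): aluminium mould plate, 100 (x) x 40 (y) x 12 (z) mm, 0.16 kg, loose; its centre. At the start it lies on the lid of the wooden wick box, whose top is 96 mm above the bench. Two to four of the plates are there, the others are absent
- plate_2_c (a point): aluminium mould plate, 100 (x) x 40 (y) x 12 (z) mm, 0.16 kg, loose; its centre. At the start it lies on the lid of the wooden wick box, whose top is 96 mm above the bench. Two to four of the plates are there, the others are absent
- plate_3_c (a point): aluminium mould plate, 100 (x) x 40 (y) x 12 (z) mm, 0.16 kg, loose; its centre. At the start it lies on the lid of the wooden wick box, whose top is 96 mm above the bench. Two to four of the plates are there, the others are absent
- plate_4_c (a point): aluminium mould plate, 100 (x) x 40 (y) x 12 (z) mm, 0.16 kg, loose; its centre. At the start it lies on the lid of the wooden wick box, whose top is 96 mm above the bench. Two to four of the plates are there, the others are absent
- wick_box: closed wooden box on the bench on whose flat lid the plates lie; the lid's top is 96 mm above the bench and reaches from x = -86 to 92 mm and y = -127 to 127 mm of its origin, which is under the box's middle
- switch (a joint): rocker of the warmer's switch, rad: 0 off, 0.32 fully on; it stays where it is left and moves under about 3 N
- switch_end (a point): middle of the red rocker's raised end (22 mm wide, nearest the warmer's -x end): push it straight down about 5 mm with a fingertip to switch on; it is about 47 mm above the bench while off
- candle: glass tumbler with a candle, 67 mm across, 85 mm high; a bystander, origin under its centre, z up

How it is judged:
By the outcome, as a careful person would: the job done as asked, in the order asked, and still so for the second after the job is handed in, with the robot touching nothing.
Of plate_1, plate_2, plate_3, plate_4 only 2 to 4 are there at a start; the rules pass over those that are not, and their reading is None.
At some moment in a run one of plate_1, plate_2, plate_3, plate_4 may be knocked a few centimetres aside while the robot is not near it.
It also fails if it takes over 210 s, if anything falls off the work surface, if the arm or the gripper's body presses on something with over 40 N, if the wrist force passes 120 N, or if a joint passes its speed limit or range.

ROBOT

A 6-joint arm with a two-finger parallel gripper is mounted at the origin on a cart in front of the work surface, level with it; the furniture and walls round the work are solid. World frame = base frame: x ahead of the robot, y to its left, z up, the work surface at z = 0. Lengths are in mm, angles in rad, forces in N, time in s.
With the tool pointing down it reaches from about 275 to 825 mm from the base axis. Payload 5.2 kg.
Tool frame: the origin (TCP) lies at the very end of the fingers, on their centre line; the grasp point (between the pads) lies 19 mm behind it; z points along the fingers, y is the line along which they close (so a half turn about z gives the same grasp; the last joint's range is limited). The gripper opens to 93 mm and grips with 3 to 60 N. Pads are 15 mm wide; open, the fingers measure 128 mm over their backs; the gripper's body (75 mm by 188 mm) begins 65 mm behind the grasp point.
Start: joints at [1.01, 0.259, 1.535, -0, 1.348, -0.203], TCP at [192.596, 515.181, 218.653] pointing down, gripper open.
Joint ranges: [-3.14, 3.14], [-0.91, 2.08], [0.19, 2.58], [-1.22, 4.36], [0.22, 2.71], [-3.12, 3.12]. Speed limits (rad/s): [2.57, 2.57, 3.14, 3.14, 3.14, 3.14].

INTERFACE

Orientations are given as a unit quaternion [w, x, y, z].
In Python, from bench import robot gives the robot as it stands. The module is installed in compiled form; this text tells all that it offers.
- The arm moves only by the shell command python3 -m crank 'ROWS' [FORCE]. ROWS is JSON, a list that holds one entry, the list of rows, each a list of 7 numbers: the shift along the tool's x, y, z in cm, then the turn, a rotation vector about the tool's x, y, z in degrees, then the opening, from -1 (shut) to 1 (fully open), so that 0 is half open. In form: [[[x, y, z, ax, ay, az, gripper], ...]]. A call has exactly 5 rows; each row is the pose to reach, as a shift and turn from the pose commanded when the call began, along the tool's axes at that moment; what a row does not reach only later rows make up. A row lasts 1/10 s, in which the tool goes at most 50 mm and 8.59 degrees, less where a joint would pass 70% of its speed; a pose out of reach is approached as far as the arm can. A call with a gripper value outside its range is refused whole. The fingers move at their own pace and stop on an object; FORCE is the grip in N (left out, the last holds). Time passes only in rows, so rows that repeat a pose let the fingers close, or fill a call up. It gives the time, the measured TCP pose, the force, the opening and the grip force at its end, in the units of the state.
- robot.observe(): the state, without advancing time (a new reading comes with each control period).
- robot.capture(name): name is "scene" or "side" or "wrist"; returns a dict with "pixels" (384x512x3 uint8, red, green, blue), "z_map" (384x512 float32, mm along the optical axis (not along the pixel's ray), 0 where there is no reading), "vfov" (degrees; the focal length in pixels is half the picture's height over the tangent of half this angle, whatever the lens; pixels are square), "cx", "cy" (the principal point, pixels), "k1" (the pictures are not rectified: a ray, as slopes to the right and down, at radius r is drawn at 1 + k1 r^2 times it, then the intrinsics apply), "world_from_camera" (4x4, takes a point from camera to world coordinates). Camera axes: x right, y down, z forward; pixel columns grow to the right and rows downward; lengths in mm; the calibration is good to about 2 mm. A picture is of the moment at which its call begins.
- robot.sign_off(): hands the job in; it is judged then, once.
Trained networks look in a picture, given as the dict that the camera call returned (one of the last four; its "shot" number tells which), for a name from the list of things; names that differ only in an ending like _2 or _b are one class to them, and where a whole thing is asked for, a point or a joint stands for the part that bears it (a point fixed in the world has none). Each returns a list of dicts, best first, with "score" (0 to 1); they miss things now and then, are a little off and sometimes report something else, mostly with a low value. They report only what shows in the picture. A call takes as long as a camera call.
- robot.boxes_of(picture, label): "pixel" ([row, column] in pixels, amid what is visible of it).
The state is a dict: "time": time; "joints": joint angles; "dq": joint speeds; "effort": joint torques, N m; "tool_pos": TCP position; "orientation": TCP orientation; "contact_force": force on the tool from outside, world axes, zero at the start; "ft_torque": the same for the moment, N m; "width": finger opening in mm; "gripper_force": force on a finger pad.
Only numpy, scipy, OpenCV 4.12 (cv2) and the standard library are available. Lean on these libraries where they do the work, as an engineer would, in place of code of your own. Each camera call takes 0.05 s, during which the arm holds its last target. There are 200 camera calls.

## Working session

There is one attempt and no reset: what is moved stays moved. The work goes in short steps, Python scripts to look and compute and a shell command to move; the robot and the scene stay as the last step left them, time stands still between calls to the robot, and variables do not carry over. Pictures are saved under pics/ and viewed, at most 14 in all, crops included, and the job is handed in when it is done.

```bash
mkdir -p pics
cat > h.py <<'E'
import numpy as np, cv2
from scipy.spatial.transform import Rotation as R
from bench import robot
def save(p,name,crop=None,s=1):
    im=p["pixels"][:,:,::-1]
    if crop: im=im[crop[0]:crop[1],crop[2]:crop[3]]
    cv2.imwrite("pics/"+name,cv2.resize(np.ascontiguousarray(im),None,fx=s,fy=s,interpolation=cv2.INTER_CUBIC))
def f(p): return p["pixels"].shape[0]/2/np.tan(np.radians(p["vfov"])/2)
def cloud(p):
    h,w=p["z_map"].shape; K=np.array([[f(p),0,p["cx"]],[0,f(p),p["cy"]],[0,0,1.]])
    g=np.stack(np.meshgrid(np.arange(w),np.arange(h)),-1).reshape(-1,1,2).astype(float)
    n=cv2.undistortPoints(g,K,np.array([p["k1"],0,0,0.])).reshape(h,w,2)
    z=p["z_map"][...,None]; c=np.concatenate([n*z,z],-1); T=np.array(p["world_from_camera"])
    W=c@T[:3,:3].T+T[:3,3]; W[p["z_map"]<=0]=np.nan
    return W
def proj(p,X):
    T=np.linalg.inv(np.array(p["world_from_camera"])); c=np.atleast_2d(X)@T[:3,:3].T+T[:3,3]; n=c[:,:2]/c[:,2:]
    n=n*(1+p["k1"]*(n**2).sum(1,keepdims=True)); return n*f(p)+[p["cx"],p["cy"]]
def look(p,names,C=None):
    C=cloud(p) if C is None else C
    for n in names:
        for b in robot.boxes_of(p,n)[:4]:
            r,c=map(int,b["pixel"]); print(n,round(b["score"],2),(r,c),np.round(C[r,c]))
def rows(pos,yaw=None,rpy=None):
    """shift in tool axes (cm) & rotvec(deg) from present pose to pos, tool down with tool y at yaw deg"""
    s=robot.observe(); q=s["orientation"]; A=R.from_quat([q[1],q[2],q[3],q[0]])
    d=A.inv().apply(np.array(pos)-s["tool_pos"])/10
    out=[d.round(3)]
    if yaw is not None:
        y=np.radians(yaw); Y=np.array([np.cos(y),np.sin(y),0]); Z=np.array([0,0,-1.]); 
        for sg in(1,-1):
            M=np.column_stack([np.cross(sg*Y,Z),sg*Y,Z]); out.append((A.inv()*R.from_matrix(M)).as_rotvec(degrees=True).round(2))
    return out
def st():
    s=robot.observe(); q=s["orientation"]; A=R.from_quat([q[1],q[2],q[3],q[0]]).as_matrix()
    print("t",round(s["time"],2),"p",np.round(s["tool_pos"],1),"x",A[:,0].round(3),"y",A[:,1].round(3),"z",A[:,2].round(3),"F",np.round(s["contact_force"],1),"w",round(s["width"],1),"gf",round(s["gripper_force"],1),"j6",np.round(s["joints"],2))
E
python3 - <<'E'
from h import *
st()
names=["warmer","cap_c","port_cap_c","dish","dial_c","probe_tip","plate_1_c","wick_box","switch_end","candle"]
for n in("scene","side"):
    p=robot.capture(n); save(p,n+"0.png",s=1.5); print(n,p["vfov"],np.round(p["world_from_camera"],2).tolist()); look(p,names); np.save(n+"_C.npy",cloud(p))
E
```

```text
t 0.0 p [192.3 514.7 217.8] x [-0.937  0.35   0.   ] y [ 0.35   0.937 -0.002] z [-0.001 -0.002 -1.   ] F [-0.  -0.3  0.4] w 93.1 gf 0.0 j6 [ 1.01  0.26  1.54 -0.    1.35 -0.2 ]
scene 50.8067712205672 [[-1.0, -0.03, 0.05, 420.9], [-0.06, 0.6, -0.79, 998.93], [-0.01, -0.8, -0.6, 827.94], [0.0, 0.0, 0.0, 1.0]]
warmer 0.7 (220, 245) [514. 152.  95.]
warmer 0.62 (299, 253) [476. 382.  44.]
cap_c 0.64 (281, 199) [601. 384. 104.]
cap_c 0.33 (150, 232) [ 582. -144.  141.]
port_cap_c 0.54 (174, 278) [ 428. -158.   41.]
dish 0.71 (159, 284) [ 408. -303.   12.]
dish 0.52 (150, 230) [ 589. -146.  139.]
dial_c 0.42 (149, 232) [ 581. -139.  147.]
probe_tip 0.55 (146, 230) [ 588. -143.  156.]
plate_1_c 0.66 (184, 243) [533.  -2. 106.]
plate_1_c 0.35 (298, 250) [484. 378.  43.]
wick_box 0.86 (217, 246) [512. 140.  96.]
switch_end 0.56 (297, 250) [484. 377.  46.]
switch_end 0.45 (281, 284) [403. 320.  42.]
candle 0.6 (246, 299) [365. 217.  65.]
side 47.64805530670854 [[0.99, -0.11, 0.11, 367.45], [-0.15, -0.6, 0.78, -878.64], [-0.02, -0.79, -0.61, 823.33], [0.0, 0.0, 0.0, 1.0]]
warmer 0.92 (155, 240) [482. 320.  43.]
cap_c 0.67 (271, 243) [ 429. -175.   36.]
cap_c 0.49 (136, 276) [604. 331.  95.]
port_cap_c 0.92 (269, 242) [ 427. -167.   35.]
port_cap_c 0.55 (185, 204) [357. 148.  63.]
dish 0.32 (135, 274) [598. 331. 100.]
dial_c 0.55 (225, 304) [ 577. -157.  145.]
probe_tip 0.81 (223, 303) [ 575. -153.  148.]
plate_1_c 0.65 (202, 276) [538. -19. 108.]
wick_box 0.61 (206, 261) [499. -12.  94.]
switch_end 0.58 (204, 274) [532. -25. 107.]
switch_end 0.37 (158, 211) [387. 314.  45.]
candle 0.6 (185, 201) [348. 148.  64.]
```

View pics/scene0.png

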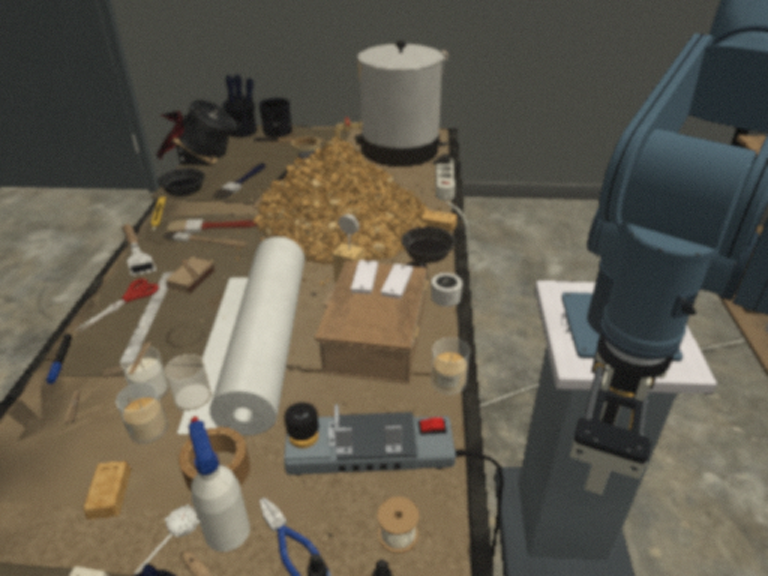

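View pics/side0.png

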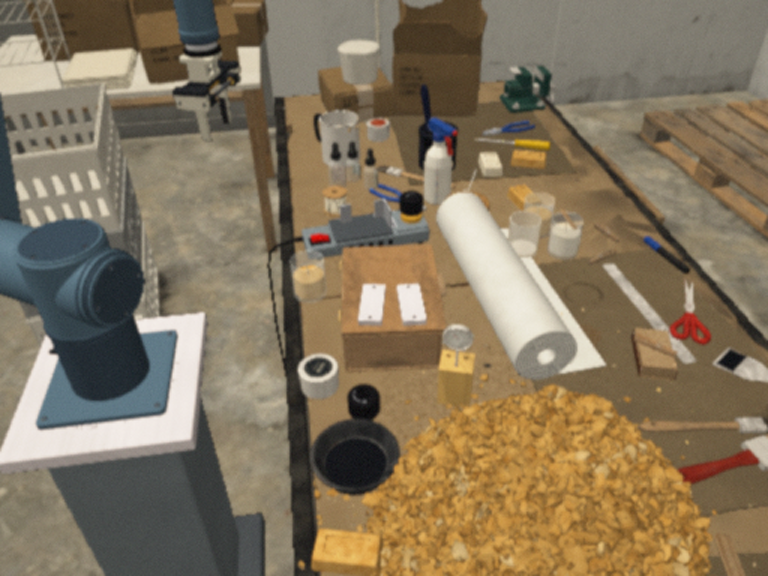

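```bash
cat > seg.py <<'E'
from h import *
def seg(C,lo,hi,zlo,zhi):
    P=C.reshape(-1,3); m=(P[:,0]>lo[0])&(P[:,0]<hi[0])&(P[:,1]>lo[1])&(P[:,1]<hi[1])&(P[:,2]>zlo)&(P[:,2]<zhi)
    return P[m]
def rect(P):
    (c,s,a)=cv2.minAreaRect(P[:,:2].astype(np.float32)); return np.round(c,1),np.round(s,1),round(a,1),len(P),np.median(P[:,2]).round(1)
E
python3 - <<'E'
from seg import *
for n in("scene","side"):
    C=np.load(n+"_C.npy"); print(n)
    print("bench",np.nanmedian(seg(C,(450,-120),(700,300),-15,15)[:,2]))
    print("cap",rect(seg(C,(560,310),(650,420),103,130)))
    print("cap all",rect(seg(C,(560,310),(650,420),70,130)))
    print("casing40",rect(seg(C,(330,280),(640,430),38,52)))
    print("casing fences",rect(seg(C,(330,280),(580,430),65,100)))
    print("lid",rect(seg(C,(400,-120),(640,250),92,100)))
    for y in ((-120,15),):
        P=seg(C,(420,-130),(640,140),103.5,118); print("plates",rect(P))
        lab=cv2.kmeans(P.astype(np.float32),2,None,(3,50,.1),5,cv2.KMEANS_PP_CENTERS)[1].ravel()
        for k in(0,1): print(" ",rect(P[lab==k]))
    print("portcap",rect(seg(C,(395,-215),(470,-135),25,70)), rect(seg(C,(395,-215),(470,-135),39,70)))
    print("dish",rect(seg(C,(300,-420),(480,-210),25,45)))
    P=seg(C,(530,-200),(630,-100),110,180); print("dial",rect(P),P.mean(0),P.max(0),P.min(0)); print("block",rect(seg(C,(530,-200),(640,-90),74,86)))
    print("candle",rect(seg(C,(310,140),(410,230),60,95)))
    im=cv2.imread("pics/%s0.png"%n); im=cv2.resize(im,(512,384)); 
    hsv=cv2.cvtColor(im,cv2.COLOR_BGR2HSV); m=((hsv[...,0]<8)|(hsv[...,0]>172))&(hsv[...,1]>150)&(hsv[...,2]>90)
    P=C[m]; P=P[(P[:,0]>350)&(P[:,0]<480)&(P[:,1]>270)&(P[:,1]<420)]; print("red",rect(P))
E
```

```text
scene
bench -0.6735611896396563
cap (array([603.8, 362.8]), array([34.2, 38.1]), 62.0, 12, np.float64(103.5))
cap all (array([602.6, 365.4]), array([52.2, 50.5]), 5.8, 465, np.float64(99.2))
casing40 (array([501.3, 353.4]), array([263.3,  96.8]), 6.7, 2080, np.float64(44.1))
casing fences (array([512.8, 366.7]), array([ 51.5, 133.3]), 74.9, 232, np.float64(81.6))
lid (array([514.6,  58.9]), array([261.2, 188.3]), 83.8, 2730, np.float64(96.0))
plates (array([502.8,  -1.8]), array([104.2, 113.3]), 81.2, 531, np.float64(107.7))
  (array([536. ,  -7.1]), array([101.8,  40.7]), 86.7, 260, np.float64(108.0))
  (array([468.7,   3.2]), array([102.4,  41.2]), 76.7, 271, np.float64(107.6))
portcap (array([ 431.9, -172.8]), array([73.9, 59.6]), 79.2, 89, np.float64(37.4)) (array([ 436.6, -169.2]), array([30.4, 68.8]), 16.7, 28, np.float64(43.8))
dish (array([ 410.1, -314.5]), array([207.6, 137.8]), 88.3, 384, np.float64(33.5))
dial (array([ 585.2, -147.1]), array([17.8, 47. ]), 72.8, 147, np.float64(145.0)) [ 582.68164412 -144.68430292  144.88784501] [ 606.41499613 -135.22396031  168.00064034] 
[... 968 characters left out ...]
.8))
portcap (array([ 424.8, -174.7]), array([80.6, 55.4]), 85.7, 414, np.float64(35.4)) (array([ 425.8, -172.7]), array([73.1, 31.3]), 68.0, 58, np.float64(42.6))
dish (array([ 407.3, -315. ]), array([211. , 142.6]), 88.7, 1364, np.float64(34.9))
dial (array([ 580.5, -154. ]), array([11.7, 46.4]), 68.9, 284, np.float64(144.1)) [ 580.01933153 -155.57464631  143.17262249] [ 603.18093386 -142.70245719  167.22483787] [ 557.54850933 -166.82391741  111.05263684]
block (array([ 584.6, -142.7]), array([50.3, 54. ]), 70.1, 309, np.float64(78.1))
candle (array([360.6, 178.2]), array([66. , 72.1]), 5.0, 306, np.float64(72.0))
red (array([392. , 324.8]), array([41. , 36.2]), 85.7, 57, np.float64(41.9))
```

Run:
```python
from seg import *
for n in("scene","side"):
    C=np.load(n+"_C.npy"); P=seg(C,(300,-400),(900,600),40,400); 
    P=P[~((P[:,0]<300)&(P[:,1]>400))]
    b=np.unique(np.c_[np.floor(P[:,0]/50)*50,np.floor(P[:,1]/50)*50],axis=0)
    H={}
    for q in P: k=(int(q[0]//50*50),int(q[1]//50*50)); H.setdefault(k,[]).append(q[2])
    print(n)
    for x in range(300,900,50): print(x,' '.join('%4d'%(np.percentile(H[(x,y)],95)) if (x,y) in H else '   .' for y in range(-400,600,50)))
print(rows((600,360,230),97),rows((600,360,230),7))
```

```text
scene
300    .    .   40   41    .   44   48   43    .    .    .   84   82    .    .    .    .    .    .    .
350    .   40    .    .    .   47   47   47    .    .   79   83   82    .   47    .    .    .    .    .
400   46    .    .    .   47   47   96  108   98   98   98   97    .   43   46   76    .   52   52    .
450   78   76   64    .    .    .   97  110  109  103   97   97    .    .   46   85    .   53   52    .
500   98  103   86   60    .    .  109  110  109   98   98   97    .    .   65   88   45    .    .  105
550  159  145  127   68  163  160   98  107  107   98   98   97    .    .  102  101   46    .    .   78
600  188  190  155   82  152   81    .    .   95   96   97   97    .    .  103  102   46    .    .    .
650  180  188  162   99   52   96   99  102  105  107  109  111  112  113  113   48   48  201  202    .
700  181  174  137   79    .  116  116  117  117  117  117  117  117  117  115   48   48  201  200    .
750  138  143  110   69    .  114  114  114  112  110  108  106  103   99   95   48   48   47    .    .
800  100   90   71    .    .    .    .    .    .    . 
[... 900 characters left out ...]
  127   48    .   97  100  103  106  107  109  109  111  112  112    .   46  190  203    .
700  179  177  139    .    .  115  116  116  115  116  116  115  115  115  115    .   49  198  200    .
750  140  143   63    .    .  111  113  111  109  108  106  103   97   98   94   49   48   42    .    .
800  101   91   64    .    .    .    .    .    .    .    .    .   82   82    .    .    .    .    .    .
850    .    .    .    .    .    .    .    .    .    .    .   41   82   82   81   79    .    .    .    .
[array([-43.597,  -0.269,  -1.134]), array([  0. ,  -0. , -27.5]), array([ -0. ,  -0. , 152.5])] [array([-43.597,  -0.269,  -1.134]), array([ 0. , -0. , 62.5]), array([   0. ,    0. , -117.5])]
```

```bash
python3 -m crank '[[[-5,0,-0.5,0,0,-6,1],[-10,0,-0.5,0,0,-12,1],[-15,0,-0.5,0,0,-14,1],[-20,0,-0.5,0,0,-14,1],[-20,0,-0.5,0,0,-14,1]]]'
python3 - <<'E'
from h import *
st(); print(rows((585,355,240),97))
E
```

```text
time: 1.6
tool_pos: [385.8, 442.6, 223.2]
orientation: [0.001, 0.06, 0.998, -0.0]
contact_force: [0.2, -0.2, 0.2]
width: 92.7
gripper_force: 0.0
t 1.6 p [385.8 442.6 223.2] x [-0.993  0.119 -0.003] y [ 0.119  0.993 -0.001] z [ 0.002 -0.001 -1.   ] F [ 0.2 -0.2  0.2] w 92.7 gf 0.0 j6 [ 0.67  0.32  1.44 -0.    1.38 -0.79]
[array([-20.83 ,  -6.323,  -1.621]), array([ -0.06,   0.14, -13.84]), array([2.1000e-01, 8.0000e-02, 1.6616e+02])]
```

```bash
python3 -m crank '[[[-4.5,-1.5,-0.5,0,0,-6,1],[-9,-3,-1,0,0,-12,1],[-13.5,-4.5,-1.6,0,0,-13.8,1],[-18,-6.3,-1.6,0,0,-13.8,1],[-20.8,-6.3,-1.6,0,0,-13.8,1]]]' >/dev/null
python3 - <<'E'
from seg import *
st(); p=robot.capture("wrist"); save(p,"w1.png",s=1.5); C=cloud(p); np.save("w1.npy",C)
print(np.round(p["world_from_camera"],3).tolist(),p["vfov"])
print("bed",rect(seg(C,(380,280),(640,430),42,48)))
P=seg(C,(560,310),(650,420),95,115); print("captop",rect(P))
P=seg(C,(430,280),(585,430),75,95); print("fence",rect(P)); print(P[::max(1,len(P)//60)].round(0).tolist())
E
```

```text
t 2.1 p [582.1 356.4 239.7] x [-0.992 -0.124 -0.001] y [-0.124  0.992 -0.001] z [ 0.001 -0.001 -1.   ] F [-0.8  1.   1.5] w 93.0 gf 0.0 j6 [ 0.39  0.49  1.14 -0.    1.51 -1.31]
[[-0.124, 0.956, 0.267, 507.868], [0.992, 0.12, 0.032, 347.67], [-0.002, 0.269, -0.963, 405.387], [0.0, 0.0, 0.0, 1.0]] 66.29020491431059
bed (array([509.5, 352. ]), array([241.4,  90.3]), 5.8, 10771, np.float64(44.7))
captop (array([600. , 361.6]), array([52.5, 51.9]), 79.7, 1708, np.float64(101.2))
fence (array([512.7, 355.3]), array([143.1,  53.9]), 0.2, 707, np.float64(88.3))
[[441.0, 368.0, 88.0], [443.0, 371.0, 88.0], [445.0, 370.0, 87.0], [447.0, 369.0, 89.0], [449.0, 368.0, 89.0], [450.0, 368.0, 82.0], [451.0, 373.0, 89.0], [453.0, 372.0, 88.0], [455.0, 371.0, 88.0], [457.0, 370.0, 88.0], [459.0, 370.0, 88.0], [461.0, 369.0, 86.0], [461.0, 374.0, 87.0], [463.0, 373.0, 88.0], [466.0, 373.0, 89.0], [467.0, 372.0, 84.0], [522.0, 375.0, 81.0], [522.0, 380.0, 89.0], [524.0, 379.0, 89.0], [526.0, 379.0, 89.0], [528.0, 378.0, 88.0], [530.0, 378.0, 90.0], [532.0, 380.0, 87.0], [534.0, 381.0, 88.0], [539.0, 377
[... 190 characters left out ...]
1.0, 377.0, 82.0], [547.0, 334.0, 89.0], [545.0, 346.0, 90.0], [544.0, 357.0, 88.0], [542.0, 370.0, 89.0], [541.0, 382.0, 89.0], [547.0, 339.0, 87.0], [546.0, 351.0, 89.0], [544.0, 363.0, 89.0], [543.0, 375.0, 88.0], [549.0, 333.0, 89.0], [547.0, 345.0, 90.0], [546.0, 357.0, 89.0], [544.0, 369.0, 89.0], [543.0, 381.0, 89.0], [549.0, 339.0, 88.0], [548.0, 350.0, 90.0], [546.0, 362.0, 90.0], [545.0, 374.0, 88.0], [545.0, 381.0, 89.0], [574.0, 358.0, 86.0], [578.0, 351.0, 76.0], [574.0, 362.0, 89.0], [576.0, 352.0, 90.0], [576.0, 365.0, 85.0], [578.0, 351.0, 87.0], [575.0, 369.0, 90.0], [578.0, 350.0, 91.0], [582.0, 344.0, 84.0], [582.0, 346.0, 89.0], [579.0, 375.0, 92.0], [584.0, 381.0, 89.0]]
```

View pics/w1.png

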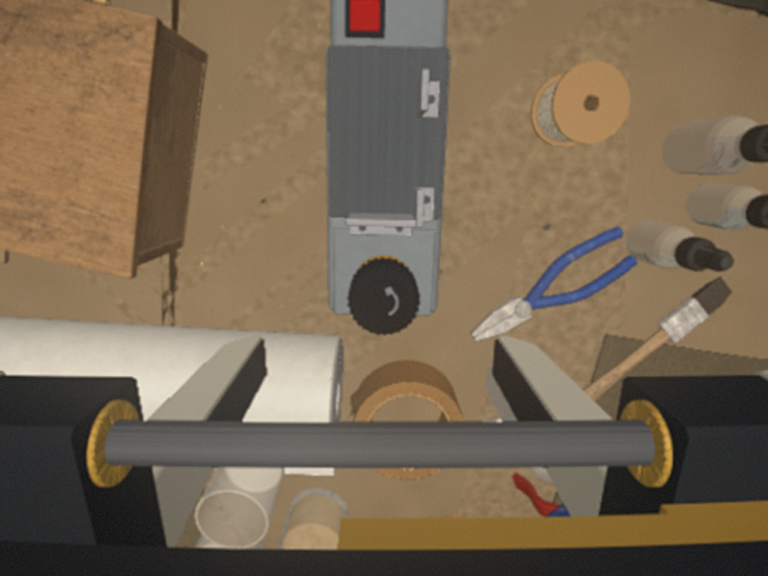

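Run:
```python
from seg import *
C=np.load("w1.npy"); w=np.array([600,361.6])
for a in(5.8,6.4,7):
    u=np.array([np.cos(np.radians(a)),np.sin(np.radians(a))]); v=np.array([-u[1],u[0]])
    E=seg(C,(535,322),(556,390),87,92)[:,:2]-w; S=seg(C,(430,355),(537,390),87,92)[:,:2]-w
    B=seg(C,(380,280),(640,430),42,48)[:,:2]-w
    E=E[(E@v)<8]; S=S[(S@u)<-63]
    print(a,"end x",np.percentile(E@u,[1,50,99]).round(1),"slope",np.polyfit(E@v,E@u,1).round(3),"side y",np.percentile(S@v,[1,50,99]).round(1),np.polyfit(S@u,S@v,1).round(3),"casing y",np.percentile(B@v,[.5,99.5]).round(1))
print(rows((600,361.6,120),96.5))
```

```text
5.8 end x [-57.5 -55.  -52.5] slope [-1.9000e-02 -5.5202e+01] side y [21.5 24.1 26.6] [4.0000e-03 2.4478e+01] casing y [-45.   43.9]
6.4 end x [-57.5 -55.1 -52.8] slope [-9.0000e-03 -5.5205e+01] side y [22.9 25.3 28. ] [-7.0000e-03  2.4481e+01] casing y [-43.7  45.2]
7 end x [-57.5 -55.3 -53. ] slope [ 2.0000e-03 -5.5191e+01] side y [23.7 26.7 29.4] [-1.7000e-02  2.4481e+01] casing y [-42.7  46.6]
[array([-1.495,  0.377, 11.871]), array([-0.06,  0.13,  0.54]), array([-2.1000e-01, -1.0000e-01, -1.7946e+02])]
```

```bash
python3 -m crank '[[[-1.5,0.4,4,0,0,0,1],[-1.5,0.4,8,0,0,0,1],[-1.5,0.4,11.5,0,0,0,1],[-1.5,0.4,11.5,0,0,0,1],[-1.5,0.4,11.5,0,0,0,1]]]' >/dev/null
python3 - <<'E'
from h import *
st(); print(rows((600,361.6,66),96.5))
E
```

```text
t 2.65 p [593.2 365.3 124.8] x [-0.992 -0.128  0.001] y [-0.128  0.992 -0.   ] z [-0.001 -0.    -1.   ] F [ 0.5 -0.9  1.3] w 92.8 gf 0.0 j6 [ 0.39  0.59  1.26  0.    1.29 -1.31]
[array([-0.629, -0.456,  5.882]), array([-0.01, -0.07,  0.83]), array([ 1.0000e-01, -2.0000e-02, -1.7917e+02])]
```

```bash
python3 -m crank '[[[-0.63,-0.46,2,0,0,0,1],[-0.63,-0.46,3,0,0,0,1],[-0.63,-0.46,3,0,0,0,1],[-0.63,-0.46,3,0,0,0,1],[-0.63,-0.46,3,0,0,0,1]]]' >/dev/null
python3 - <<'E'
from h import *
st(); print(rows((600,361.6,66),96.5))
E
```

```text
t 3.15 p [601.2 361.6  96.3] x [-0.992 -0.127 -0.002] y [-0.127  0.992  0.001] z [ 0.002  0.001 -1.   ] F [-0.4 -0.6  0.2] w 93.1 gf 0.0 j6 [ 0.38  0.62  1.29  0.    1.24 -1.32]
[array([0.121, 0.009, 3.026]), array([0.04, 0.12, 0.81]), array([-1.9000e-01,  6.0000e-02, -1.7919e+02])]
```

Down and grip.

```bash
python3 -m crank '[[[0.1,0,2,0,0,0,1],[0.1,0,3,0,0,0,1],[0.1,0,3,0,0,0,1],[0.1,0,3,0,0,0,-1],[0.1,0,3,0,0,0,-1]]]' 60 >/dev/null && python3 -m crank '[[[0,0,0,0,0,0,-1],[0,0,0,0,0,0,-1],[0,0,0,0,0,0,-1],[0,0,0,0,0,0,-1],[0,0,0,0,0,0,-1]]]'
python3 - <<'E'
from h import *
st()
E
```

```text
time: 4.15
tool_pos: [599.7, 361.2, 64.9]
orientation: [0.0, -0.064, 0.998, 0.0]
contact_force: [0.5, 0.6, 0.4]
width: 52.1
gripper_force: 60.0
t 4.15 p [599.7 361.2  64.9] x [-0.992 -0.127 -0.   ] y [-0.127  0.992  0.   ] z [ 0.  0. -1.] F [0.5 0.6 0.4] w 52.1 gf 60.0 j6 [ 0.38  0.64  1.32  0.    1.18 -1.32]
```

```bash
python3 -m crank '[[[0,0,0.2,0,0,0,-1],[0,0,0.4,0,0,0,-1],[0,0,0.6,0,0,0,-1],[0,0,0.6,0,0,0,-1],[0,0,0.6,0,0,0,-1]]]'
```

```text
time: 4.65
tool_pos: [600.0, 361.4, 60.6]
orientation: [0.001, -0.064, 0.998, 0.0]
contact_force: [-2.5, -0.8, 10.2]
width: 51.6
gripper_force: 60.0
```

```bash
python3 -m crank '[[[0,0,0.15,0,0,0,-1],[0,0,0.15,0,0,-8,-1],[0,0,0.15,0,0,-16,-1],[0,0,0.15,0,0,-24,-1],[0,0,0.15,0,0,-32,-1]]]' && python3 -m crank '[[[0,0,0,0,0,-8,-1],[0,0,0,0,0,-16,-1],[0,0,0,0,0,-24,-1],[0,0,0,0,0,-28,-1],[0,0,0,0,0,-28,-1]]]'
python3 - <<'E'
from h import *
st()
E
```

```text
time: 5.15
tool_pos: [601.4, 361.7, 60.0]
orientation: [0.003, -0.339, 0.941, 0.0]
contact_force: [-2.0, 0.4, 10.9]
width: 52.2
gripper_force: 60.0
time: 5.65
tool_pos: [601.7, 361.7, 60.1]
orientation: [0.003, -0.555, 0.832, -0.001]
contact_force: [0.4, 0.2, 11.4]
width: 51.8
gripper_force: 60.0
t 5.65 p [601.7 361.7  60.1] x [-0.384 -0.923 -0.004] y [-0.923  0.384 -0.004] z [ 0.005  0.002 -1.   ] F [ 0.4  0.2 11.4] w 51.8 gf 60.0 j6 [ 0.38  0.65  1.32 -0.    1.17 -2.36]
```

```bash
python3 -m crank '[[[0,0,-0.6,0,0,0,-1],[0,0,-1.2,0,0,0,-1],[0,0,-2.5,0,0,0,-1],[0,0,-4,0,0,0,-1],[0,0,-5,0,0,0,-1]]]' && python3 -m crank '[[[0,0,-4,0,0,0,-1],[0,0,-8,0,0,0,-1],[0,0,-12,0,0,0,-1],[0,0,-12,0,0,0,-1],[0,0,-12,0,0,0,-1]]]'
python3 - <<'E'
from h import *
st(); p=robot.capture("wrist"); save(p,"w2.png",s=1.2); print(rows((500,100,230)))
E
```

```text
time: 6.15
tool_pos: [600.0, 361.1, 108.7]
orientation: [0.0, -0.554, 0.832, -0.0]
contact_force: [-0.7, 0.6, 0.4]
width: 52.3
gripper_force: 60.0
time: 6.65
tool_pos: [600.1, 361.2, 228.9]
orientation: [0.001, -0.554, 0.832, -0.0]
contact_force: [-0.4, -0.0, -1.1]
width: 52.1
gripper_force: 60.0
t 6.65 p [600.1 361.2 228.9] x [-0.386 -0.923 -0.002] y [-0.923  0.386 -0.002] z [ 0.003  0.001 -1.   ] F [-0.4 -0.  -1.1] w 52.1 gf 60.0 j6 [ 0.38  0.53  1.11 -0.    1.5  -2.36]
[array([27.889, -0.908, -0.303])]
```

View pics/w2.png

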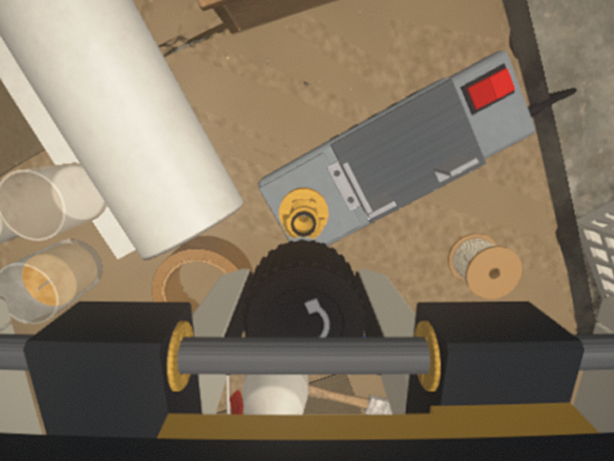

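```bash
python3 -c "
from h import *
p=robot.capture('wrist'); np.save('w2.npy',cloud(p)); C=cloud(p)
P=C.reshape(-1,3); P=P[(abs(P[:,0]-600)<40)&(abs(P[:,1]-361)<40)&(P[:,2]>85)&(P[:,2]<112)]; print(len(P),np.percentile(P,[1,50,99],axis=0).round(1),cv2.minAreaRect(P[:,:2].astype(np.float32)))
" && python3 -m crank '[[[4.4,-0.5,0,0,0,8,-1],[8.8,-0.9,0,0,0,16,-1],[13.2,-1.4,0,0,0,24,-1],[17.5,-1.8,0,0,0,32,-1],[21.9,-2.3,0,0,0,40,-1]]]' >/dev/null && python3 -m crank '[[[3.1,-3.2,0,0,0,8,-1],[6.1,-6.3,0,0,0,16,-1],[9.2,-9.5,0,0,0,24,-1],[12.2,-12.6,0,0,0,32,-1],[15.3,-15.8,0,0,0,40,-1]]]' >/dev/null && python3 -m crank '[[[0.3,-4.4,0,0,0,8,-1],[0.6,-8.8,0,0,0,16,-1],[0.9,-13.1,0,0,0,24,-1],[1.2,-17.5,0,0,0,32,-1],[1.5,-21.9,0,0,0,40,-1]]]'
python3 - <<'E'
from seg import *
st(); p=robot.capture("wrist"); save(p,"w3.png",s=1.2); C=cloud(p); np.save("w3.npy",C); print(rows((405,-300,200)))
P=seg(C,(320,-400),(490,-215),25,45); print("dish",rect(P)); P=seg(C,(390,-215),(480,-130),25,70); print("pc",rect(P)); P=seg(C,(390,-215),(480,-130),41,70); print("boss",rect(P))
P=seg(C,(530,-200),(640,-100),120,180); print("dial",rect(P)); print("blk",rect(seg(C,(530,-200),(640,-90),74,86)))
E
```

```text
586 [[584.5 343.7  85.3]
 [597.8 358.7  90.6]
 [618.8 379.  101.2]] ((599.8638916015625, 360.0091552734375), (35.322021484375, 37.67722702026367), 67.55967712402344)
time: 8.25
tool_pos: [408.5, -271.6, 225.4]
orientation: [-0.002, 0.446, 0.895, 0.001]
contact_force: [0.7, -0.3, -0.3]
width: 52.1
gripper_force: 60.0
t 8.25 p [ 408.5 -271.6  225.4] x [-0.601  0.799  0.004] y [ 0.799  0.601 -0.   ] z [-0.002  0.003 -1.   ] F [ 0.7 -0.3 -0.3] w 52.1 gf 60.0 j6 [-0.81  0.15  1.66  0.    1.34 -1.46]
[array([-1.639, -1.438,  2.538])]
dish (array([ 412.1, -307.7]), array([185.8, 155. ]), 89.5, 3061, np.float64(33.7))
pc (array([ 422.3, -171.5]), array([86.1, 60.2]), 85.7, 1946, np.float64(37.5))
boss (array([ 428.3, -146.9]), array([20.4, 20. ]), 13.5, 176, np.float64(45.5))
dial (array([ 579.2, -150.1]), array([11.2, 48.7]), 69.1, 1482, np.float64(149.9))
blk (array([ 583.1, -139.5]), array([48.2, 56. ]), 71.6, 1740, np.float64(79.5))
```

View pics/w3.png

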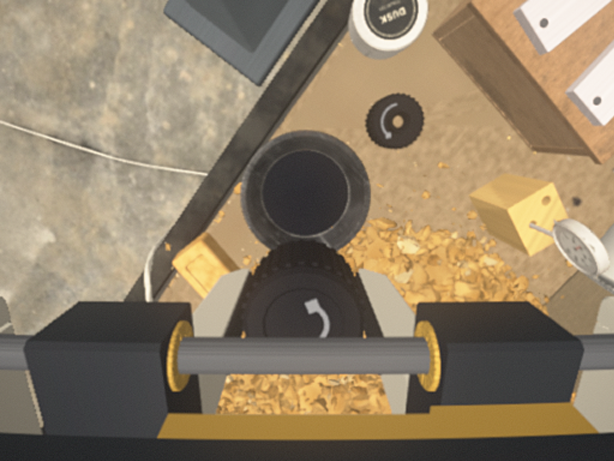

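```bash
cat > glyph.py <<'E'
from seg import *
def glyph(png,C,c,zr,rr,thr=110):
    g=cv2.cvtColor(cv2.resize(cv2.imread("pics/"+png),(512,384)),cv2.COLOR_BGR2GRAY)
    d=C[...,:2]-c; r=np.hypot(d[...,0],d[...,1]); m=(C[...,2]>zr[0])&(C[...,2]<zr[1])&(r<rr[1])&(r>rr[0])&(g>thr)
    a=np.arctan2(d[...,1],d[...,0])[m]; z=np.exp(1j*a).mean(); w=g[m]
    rel=np.sort(np.degrees(np.angle(np.exp(1j*(a-np.angle(z))))))
    print(png,m.sum(),"r",np.percentile(r[m],[5,50,95]).round(1),"mean ang",np.degrees(np.angle(z)).round(1),"rel span",np.percentile(rel,[2,25,50,75,98]).round(0), "bright",np.percentile(g[(r<rr[1])],[5,50,95]))
E
python3 - <<'E'
from glyph import *
C1=np.load("w1.npy"); C3=np.load("w3.npy")
glyph("w1.png",C1,(600,361),(97,106),(3,20))
glyph("w3.png",C3,(428.3,-147),(34,41),(11.5,24))
g=cv2.cvtColor(cv2.resize(cv2.imread("pics/w3.png"),(512,384)),cv2.COLOR_BGR2HSV)
print(C3[158,254],C3[101,332])
d=np.hypot(C3[...,0]-C3[158,254,0],C3[...,1]-C3[158,254,1])
P=C3[(d<90)&(g[...,2]<70)]; P=P[np.isfinite(P[:,2])]
for z in((30,42),(5,14),):
    Q=P[(P[:,2]>z[0])&(P[:,2]<z[1])]; print(z,len(Q),cv2.minEnclosingCircle(Q[:,:2].astype(np.float32)),np.percentile(Q[:,:2],[1,99],axis=0).round(1))
P=C3[102-25:102+25,332-28:332+28].reshape(-1,3); P=P[(P[:,2]>32)&(P[:,2]<41)]; print("pc",cv2.minEnclosingCircle(P[:,:2].astype(np.float32)),np.median(P[:,2]))
E
```

```text
w1.png 34 r [ 7.9 10.  11.1] mean ang 119.4 rel span [-79. -41.   8.  37.  51.] bright [47. 50. 97.]
w3.png 106 r [13.8 15.8 17.3] mean ang -146.0 rel span [-75. -40.  -1.  43.  65.] bright [ 60.  67. 151.]
[ 398.91319117 -256.53189815   14.07585625] [ 4.35638683e+02 -1.39504390e+02  1.01300049e-01]
(30, 42) 287 ((410.39178466796875, -246.31375122070312), 78.33800506591797) [[ 342.8 -320.8]
 [ 428.9 -168.8]]
(5, 14) 2233 ((408.0804443359375, -237.22018432617188), 69.41532897949219) [[ 359.2 -302.3]
 [ 443.5 -217. ]]
pc ((427.9459228515625, -146.3889923095703), 26.573579788208008) 37.469655379537585
```

```bash
python3 -c "
from h import *
print(rows((401,-260,80),36.9))"
```

```text
[array([ 1.814,  0.665, 14.53 ]), array([-0.25, -0.02, -0.53]), array([-3.0000e-02,  4.0000e-01,  1.7947e+02])]
```

```bash
python3 -m crank '[[[1.8,0.7,4,0,0,0,-1],[1.8,0.7,8,0,0,0,-1],[1.8,0.7,12,0,0,0,-1],[1.8,0.7,14.5,0,0,0,-1],[1.8,0.7,14.5,0,0,0,-1]]]' >/dev/null;python3 -c "
from h import *
st();print(rows((401,-260,18),36.9))"
```

```text
t 8.8 p [ 401.6 -248.9   77.6] x [-0.606  0.795  0.011] y [ 0.795  0.606 -0.001] z [-0.008  0.008 -1.   ] F [ 0.1  0.5 -0.2] w 52.4 gf 60.0 j6 [-0.79  0.28  1.9   0.    0.98 -1.44]
[array([-0.913, -0.708,  5.956]), array([-0.08, -0.63,  0.42]), array([ 9.8000e-01, -1.3000e-01, -1.7958e+02])]
```

```bash
python3 -m crank '[[[-0.9,-0.7,2,0,0,0.4,-1],[-0.9,-0.7,3,0,0,0.4,-1],[-0.9,-0.7,3,0,0,0.4,-1],[-0.9,-0.7,3,0,0,0.4,-1],[-0.9,-0.7,3,0,0,0.4,-1]]]' >/dev/null;python3 -c "
from h import *
st();print(rows((401,-260,18),36.9))"
```

```text
t 9.3 p [ 405.1 -263.8   53.1] x [-0.601  0.799 -0.001] y [0.799 0.601 0.   ] z [ 0.001 -0.001 -1.   ] F [-0.6  0.8 -0.2] w 52.1 gf 60.0 j6 [-0.81  0.32  1.91  0.    0.91 -1.45]
[array([ 0.55, -0.1 ,  3.51]), array([0.01, 0.07, 0.02]), array([-1.2000e-01,  2.0000e-02, -1.7998e+02])]
```

```bash
python3 -m crank '[[[0.3,-0.1,1.5,0,0,0,-1],[0.55,-0.1,3,0,0,0,-1],[0.55,-0.1,3.6,0,0,0,-1],[0.55,-0.1,3.6,0,0,0,-1],[0.55,-0.1,3.6,0,0,0,0.25]]]' && python3 -m crank '[[[0,0,0,0,0,0,0.25],[0,0,0,0,0,0,0.25],[0,0,0,0,0,0,0.25],[0,0,-2,0,0,0,0.25],[0,0,-5,0,0,0,0.25]]]' &&  python3 -m crank '[[[0,0,-5,0,0,0,0.3],[0,0,-10,0,0,0,1],[0,0,-15,0,0,0,1],[0,0,-15,0,0,0,1],[0,0,-15,0,0,0,1]]]'; python3 -c "
from h import *
st();print(rows((468,-95,200),36.9))"
```

```text
time: 9.8
tool_pos: [401.1, -260.3, 16.9]
orientation: [0.001, 0.447, 0.895, -0.0]
contact_force: [-0.3, 0.1, 1.4]
width: 55.7
gripper_force: 0.0
time: 10.3
tool_pos: [399.4, -258.8, 65.4]
orientation: [-0.002, 0.447, 0.895, 0.001]
contact_force: [0.7, -1.0, 0.2]
width: 58.3
gripper_force: 0.0
time: 10.8
tool_pos: [401.0, -260.3, 217.4]
orientation: [0.002, 0.447, 0.895, -0.001]
contact_force: [-0.9, 0.0, 0.7]
width: 87.6
gripper_force: 0.0
t 10.8 p [ 401.  -260.3  217.4] x [-0.6    0.8   -0.003] y [0.8 0.6 0. ] z [ 0.002 -0.002 -1.   ] F [-0.9  0.   0.7] w 87.6 gf 0.0 j6 [-0.81  0.13  1.7   0.    1.31 -1.45]
[array([ 9.206, 15.283,  1.718]), array([ 0.02,  0.19, -0.  ]), array([ 3.0e-01, -4.0e-02,  1.8e+02])]
```

```bash
cat >> glyph.py <<'E'
def capcirc(C,c,z0):
    d=np.hypot(C[...,0]-c[0],C[...,1]-c[1]); P=C[(d<34)&(abs(C[...,2]-z0)<3.5)]
    return P.mean(0).round(1),len(P),cv2.minEnclosingCircle(P[:,:2].astype(np.float32))
E
python3 - <<'E'
from glyph import *
p=robot.capture("wrist"); save(p,"w4.png"); C=cloud(p); np.save("w4.npy",C)
print(capcirc(C,(401,-260),48),capcirc(C,(428,-147),38))
for t in(90,110,130): glyph("w4.png",C,(401,-260),(43,53),(3,20),t); glyph("w4.png",C,(428,-147),(34,41),(11.5,24),t)
print("jar",rect(seg(C,(340,-140),(425,-20),35,55)))
E
```

```text
(array([ 401.3, -260.4,   45.9]), 1282, ((401.4491271972656, -260.7185974121094), 25.194496154785156)) (array([ 427.2, -147. ,   37.6]), 1275, ((427.7844543457031, -146.47874450683594), 25.821361541748047))
w4.png 66 r [ 6.9  9.5 11.2] mean ang 50.9 rel span [-80. -40.   1.  43.  67.] bright [ 40.   45.  106.3]
w4.png 114 r [14.1 15.8 17.5] mean ang -147.9 rel span [-75. -40.   0.  42.  67.] bright [ 51.    57.   135.35]
w4.png 42 r [ 7.4  9.5 10.9] mean ang 49.6 rel span [-78. -47.   2.  45.  64.] bright [ 40.   45.  106.3]
w4.png 81 r [14.1 15.7 17.1] mean ang -143.4 rel span [-77. -40.   2.  44.  62.] bright [ 51.    57.   135.35]
w4.png 26 r [ 6.9  9.5 10.5] mean ang 63.0 rel span [-88. -46.  22.  37.  48.] bright [ 40.   45.  106.3]
w4.png 41 r [14.3 15.7 17.3] mean ang -128.4 rel span [-86. -38.   8.  38.  48.] bright [ 51.    57.   135.35]
jar (array([382.4, -80.2]), array([ 84.9, 119.7]), 0.1, 3112, np.float64(45.2))
```

```bash
python3 -c "
from h import *
st();print(rows((427.8,-146.8,100),36.9))"
```

```text
t 10.85 p [ 400.3 -259.6  215.8] x [-0.6  0.8  0. ] y [ 0.8  0.6 -0. ] z [-0.  0. -1.] F [ 0.7  0.2 -0.1] w 90.5 gf 0.0 j6 [-0.81  0.13  1.71 -0.    1.31 -1.45]
[array([ 7.365,  8.976, 11.582]), array([-0.  , -0.01, -0.  ]), array([-1.0e-02,  0.0e+00,  1.8e+02])]
```

```bash
python3 -m crank '[[[2.5,3,3,0,0,0,0.5],[5,6,6,0,0,0,0.5],[7.4,9,9,0,0,0,0.5],[7.4,9,11.5,0,0,0,0.5],[7.4,9,11.5,0,0,0,0.5]]]' >/dev/null;python3 -m crank '[[[0,0,0,0,0,0,0.5],[0,0,2,0,0,0,0.5],[0,0,2,0,0,0,0.5],[0,0,2,0,0,0,0.5],[0,0,2,0,0,0,0.5]]]' >/dev/null;python3 -c "
from h import *
st();print(rows((427.8,-146.8,4),36.9))"
```

```text
t 11.85 p [ 428.7 -147.6   82.3] x [-0.6    0.8   -0.002] y [0.8   0.6   0.001] z [ 0.001 -0.001 -1.   ] F [ 0.2  0.3 -0.2] w 69.4 gf 0.0 j6 [-0.58  0.23  1.94  0.    0.96 -1.22]
[array([ 0.128, -0.03 ,  7.828]), array([ 0.04,  0.1 , -0.05]), array([ 1.5000e-01, -6.0000e-02,  1.7995e+02])]
```

```bash
python3 -m crank '[[[0.1,0,4,0,0,0,0.5],[0.1,0,6.5,0,0,0,0.5],[0.1,0,7.8,0,0,0,0.5],[0.1,0,7.8,0,0,0,0.5],[0.1,0,7.8,0,0,0,-1]]]' 60;python3 -m crank '[[[0,0,0,0,0,0,-1],[0,0,0,0,0,0,-1],[0,0,0,0,0,0,-1],[0,0,0,0,0,0,-1],[0,0,0,0,0,0,-1]]]';python3 -m crank '[[[0,0,-3,0,0,0,-1],[0,0,-8,0,0,0,-1],[0,0,-13,0,0,0,-1],[0,0,-18,0,0,0,-1],[0,0,-20,0,0,0,-1]]]' >/dev/null;python3 -c "
from h import *
st();print(rows((600,360.5,200),-1.7))"
```

```text
time: 12.35
tool_pos: [428.1, -146.4, 3.9]
orientation: [0.0, 0.447, 0.894, -0.0]
contact_force: [0.7, -0.8, 1.3]
width: 65.6
gripper_force: 0.0
time: 12.85
tool_pos: [428.4, -146.5, 4.3]
orientation: [0.001, 0.447, 0.895, -0.0]
contact_force: [-1.5, 1.1, 5.8]
width: 51.7
gripper_force: 60.0
t 13.35 p [ 429.3 -146.9  208.5] x [-0.601  0.8   -0.008] y [0.8   0.601 0.003] z [ 0.007 -0.005 -1.   ] F [ 0.3 -0.5 -1. ] w 52.1 gf 60.0 j6 [-0.58  0.09  1.77  0.    1.27 -1.22]
[array([30.325, 44.12 ,  0.742]), array([ 0.32,  0.38, 38.61]), array([  -0.49,    0.41, -141.39])]
```

```bash
python3 -m crank '[[[2,3,0,0,0,0,-1],[4,6,0,0,0,0,-1],[6,9,0,0,0,0,-1],[8,12,0,0,0,0,-1],[10.1,14.7,0,0,0,0,-1]]]' >/dev/null;python3 -m crank '[[[2,3,0,0,0,0,-1],[4,6,0,0,0,0,-1],[6,9,0,0,0,0,-1],[8,12,0,0,0,0,-1],[10.1,14.7,0,0,0,0,-1]]]' >/dev/null;python3 -m crank '[[[2,3,0,0,0,8,-1],[4,6,0,0,0,16,-1],[6,9,0,0,0,24,-1],[8,12,0,0,0,32,-1],[10.1,14.7,0,0,0,38.6,-1]]]' >/dev/null;python3 -m crank '[[[0,0,0,0,0,0,-1],[0,0,0,0,0,0,-1],[0,0,0,0,0,0,-1],[0,0,0,0,0,0,-1],[0,0,0,0,0,0,-1]]]' >/dev/null;python3 - <<'E'
from h import *
st();print(rows((600,360.5,130),-1.7))
p=robot.capture("wrist"); save(p,"w5.png"); C=cloud(p); np.save("w5.npy",C)
a=cv2.imread("pics/w5.png")[200:330,140:370]; b=cv2.resize(cv2.imread("pics/w3.png"),(512,384))[200:330,140:370]
cv2.imwrite("pics/cmp.png",cv2.resize(np.vstack([a,b]),None,fx=2,fy=2))
P=C.reshape(-1,3); P=P[(abs(P[:,0]-600)<40)&(abs(P[:,1]-361)<40)&(P[:,2]>85)&(P[:,2]<112)]; print(len(P),cv2.minAreaRect(P[:,:2].astype(np.float32)) if len(P)>5 else 0)
E
```

```text
t 15.35 p [598.3 360.1 203.7] x [ 0.031  1.    -0.   ] y [ 1.    -0.031  0.   ] z [ 0. -0. -1.] F [ 0.2  0.2 -0.3] w 51.6 gf 60.0 j6 [ 0.38  0.54  1.15 -0.    1.45  0.41]
[array([0.047, 0.164, 7.367]), array([ 0.02,  0.  , -0.05]), array([ 0.0000e+00, -3.0000e-02,  1.7995e+02])]
544 ((601.0740966796875, 366.50164794921875), (36.43471908569336, 28.761249542236328), 3.161641836166382)
```

View pics/cmp.png

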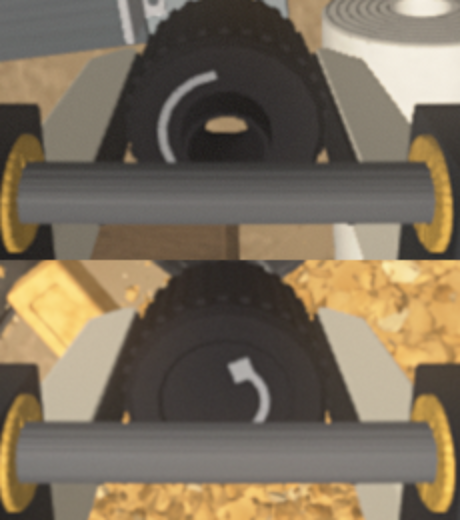

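Run:
```python
from h import *
from scipy.interpolate import griddata
C=np.load("w4.npy"); im=cv2.imread("pics/w4.png"); out=[]
for c,z in(((401.4,-260.5),47),((427.8,-146.8),38)):
    m=(np.hypot(C[...,0]-c[0],C[...,1]-c[1])<40)&(abs(C[...,2]-z)<14)
    g=np.linspace(-30,30,360); X,Y=np.meshgrid(g,-g)   # x right, y up, seen from above
    out.append(np.stack([griddata(C[m][:,:2]-c,im[m][:,k].astype(float),(X,Y),fill_value=0) for k in range(3)],-1))
o=np.clip(np.hstack(out)*1.5,0,255).astype(np.uint8); cv2.imwrite("pics/top.png",o)
```

```text
(no output)
```

View pics/top.png

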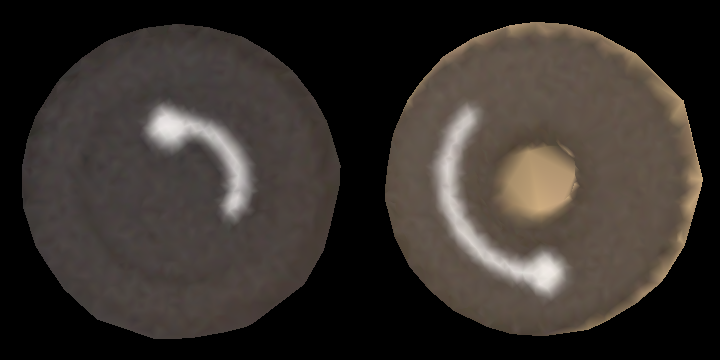

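```bash
python3 -m crank '[[[0.1,0.2,3,0,0,4,-1],[0.1,0.2,6,0,0,4,-1],[0.1,0.2,8.5,0,0,4,-1],[0.1,0.2,8.5,0,0,4,-1],[0.1,0.2,8.5,0,0,4,-1]]]' >/dev/null;python3 -m crank '[[[0,0,0.5,0,0,0,-1],[0,0,0.5,0,0,0,-1],[0,0,0.5,0,0,0,-1],[0,0,0.5,0,0,0,-1],[0,0,0.5,0,0,0,-1]]]';python3 - <<'E'
from h import *
st();print(rows((599.8,360.8,75),-5.7))
E
```

```text
time: 16.4
tool_pos: [600.4, 362.3, 113.7]
orientation: [0.0, 0.741, 0.671, 0.0]
contact_force: [0.6, 0.3, -1.0]
width: 51.8
gripper_force: 60.0
t 16.4 p [600.4 362.3 113.7] x [0.099 0.995 0.   ] y [ 0.995 -0.099  0.001] z [ 0.001  0.    -1.   ] F [ 0.6  0.3 -1. ] w 51.8 gf 60.0 j6 [0.38 0.6  1.27 0.   1.27 0.48]
[array([-0.154, -0.051,  3.866]), array([ 0.04, -0.02,  0.  ]), array([ 3.0e-02,  6.0e-02, -1.8e+02])]
```

```bash
python3 -m crank '[[[-0.15,-0.05,1,0,0,0,-1],[-0.15,-0.05,1.5,0,0,0,-1],[-0.15,-0.05,2,0,0,0,-1],[-0.15,-0.05,2,0,0,0,-1],[-0.15,-0.05,2,0,0,0,-1]]]';python3 -m crank '[[[0,0,0.5,0,0,0,-1],[0,0,1,0,0,0,-1],[0,0,1.5,0,0,0,-1],[0,0,1.9,0,0,0,-1],[0,0,1.9,0,0,0,-1]]]'
```

```text
time: 16.9
tool_pos: [599.5, 360.7, 92.8]
orientation: [-0.0, 0.741, 0.671, -0.0]
contact_force: [-0.9, -1.2, -0.2]
width: 51.9
gripper_force: 60.0
time: 17.4
tool_pos: [599.4, 360.6, 73.2]
orientation: [-0.0, 0.741, 0.671, -0.0]
contact_force: [1.2, -0.7, -0.3]
width: 51.9
gripper_force: 60.0
```

```bash
python3 -m crank '[[[0,0,0.2,0,0,0,-1],[0,0,0.4,0,0,0,-1],[0,0,0.6,0,0,0,-1],[0,0,0.6,0,0,0,-1],[0,0,0.6,0,0,0,-1]]]';python3 -m crank '[[[0,0,0.2,0,0,0,-1],[0,0,0.4,0,0,0,-1],[0,0,0.5,0,0,0,-1],[0,0,0.5,0,0,0,-1],[0,0,0.5,0,0,0,-1]]]'
```

```text
time: 17.9
tool_pos: [599.8, 360.8, 68.9]
orientation: [0.0, 0.741, 0.671, 0.0]
contact_force: [-1.0, -0.6, 5.3]
width: 51.8
gripper_force: 60.0
time: 18.4
tool_pos: [599.9, 360.8, 64.7]
orientation: [0.0, 0.741, 0.671, 0.001]
contact_force: [-2.7, -1.4, 9.8]
width: 51.9
gripper_force: 60.0
```

```bash
python3 -m crank '[[[0,0,0.2,0,0,0,-1],[0,0,0.28,0,0,0,-1],[0,0,0.28,0,0,0,-1],[0,0,0.28,0,0,0,-1],[0,0,0.28,0,0,0,-1]]]';python3 -m crank '[[[0,0,0,0,0,7,-1],[0,0,0,0,0,14,-1],[0,0,0,0,0,21,-1],[0,0,0,0,0,28,-1],[0,0,0,0,0,32,-1]]]';python3 -m crank '[[[0,0,0,0,0,7,-1],[0,0,0,0,0,14,-1],[0,0,0,0,0,21,-1],[0,0,0,0,0,28,-1],[0,0,0,0,0,28,-1]]]'; python3 -c "
from h import *
st(); print(robot.observe()['ft_torque'])"
```

```text
time: 18.9
tool_pos: [599.9, 360.8, 62.5]
orientation: [0.0, 0.741, 0.671, 0.001]
contact_force: [-4.2, -1.3, 11.7]
width: 51.7
gripper_force: 60.0
time: 19.4
tool_pos: [601.4, 361.5, 63.1]
orientation: [0.0, 0.899, 0.439, 0.003]
contact_force: [0.1, -1.4, 10.9]
width: 51.6
gripper_force: 60.0
time: 19.9
tool_pos: [601.6, 361.5, 63.2]
orientation: [-0.0, 0.978, 0.209, 0.003]
contact_force: [-0.2, 0.4, 11.6]
width: 51.8
gripper_force: 60.0
t 19.9 p [601.6 361.5  63.2] x [0.913 0.408 0.006] y [ 0.408 -0.913  0.   ] z [ 0.005  0.002 -1.   ] F [-0.2  0.4 11.6] w 51.8 gf 60.0 j6 [0.38 0.64 1.32 0.   1.17 1.53]
[-0.13191715  0.23848163 -0.06247913]
```

```bash
for i in 1 2; do python3 -m crank '[[[0,0,0,0,0,2,-1],[0,0,0,0,0,4,-1],[0,0,0,0,0,4,-1],[0,0,0,0,0,4,-1],[0,0,0,0,0,4,-1]]]' | grep orient; python3 -c "
from h import *
st(); print(np.round(robot.observe()['ft_torque'],2))"; done
```

```text
orientation: [-0.001, 0.984, 0.176, 0.003]
t 20.4 p [601.6 361.5  63.1] x [0.938 0.347 0.006] y [ 0.347 -0.938 -0.   ] z [ 0.005  0.002 -1.   ] F [-0.6  0.7 11.2] w 52.1 gf 60.0 j6 [ 0.38  0.64  1.32 -0.    1.17  1.6 ]
[-0.07  0.25 -0.01]
orientation: [-0.001, 0.99, 0.142, 0.003]
t 20.9 p [601.6 361.5  63.2] x [0.96  0.281 0.006] y [ 0.281 -0.96  -0.001] z [ 0.005  0.002 -1.   ] F [-1.1 -0.5 11.1] w 51.6 gf 60.0 j6 [ 0.38  0.64  1.32 -0.    1.17  1.67]
[-0.09  0.23 -0.02]
```

```bash
for i in 1 ; do python3 -m crank '[[[0,0,0,0,0,2,-1],[0,0,0,0,0,4,-1],[0,0,0,0,0,6,-1],[0,0,0,0,0,6,-1],[0,0,0,0,0,6,-1]]]' | grep orient; python3 -c "
from h import *
st(); print(np.round(robot.observe()['ft_torque'],2))"; done
```

```text
orientation: [-0.001, 0.996, 0.09, 0.003]
t 21.4 p [601.5 361.4  63.1] x [0.984 0.179 0.005] y [ 0.179 -0.984 -0.001] z [ 0.005  0.002 -1.   ] F [-0.6 -0.2 11.3] w 51.9 gf 60.0 j6 [ 0.38  0.64  1.32 -0.    1.17  1.77]
[-0.12  0.29  0.02]
```

```bash
for i in 1 ; do python3 -m crank '[[[0,0,0,0,0,1,-1],[0,0,0,0,0,3,-1],[0,0,0,0,0,4,-1],[0,0,0,0,0,4,-1],[0,0,0,0,0,4,-1]]]' | grep orient; python3 -c "
from h import *
st(); print(np.round(robot.observe()['ft_torque'],2))
p=robot.capture('wrist'); save(p,'w6.png',s=1.2); np.save('w6.npy',cloud(p))"; done
```

```text
orientation: [-0.001, 0.998, 0.056, 0.003]
t 21.9 p [601.3 361.5  63.1] x [0.994 0.111 0.005] y [ 0.111 -0.994 -0.001] z [ 0.005  0.002 -1.   ] F [-1.2  0.1 11.6] w 51.8 gf 60.0 j6 [ 0.38  0.64  1.32 -0.    1.17  1.84]
[-0.11  0.3   0.77]
```

View pics/w6.png

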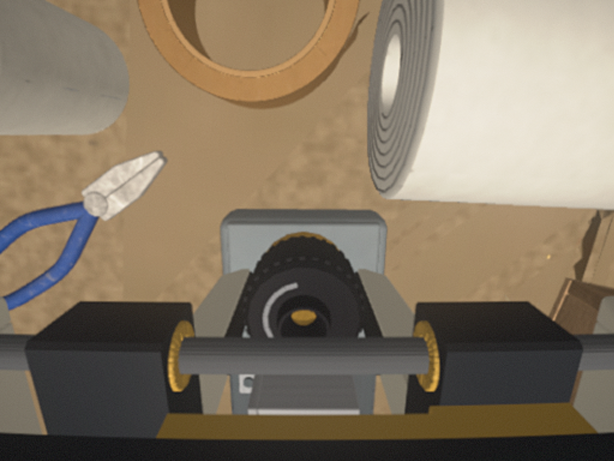

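```bash
python3 -m crank '[[[0,0,0,0,0,-2,-1],[0,0,0,0,0,-3,-1],[0,0,-0.2,0,0,-3,-1],[0,0,-0.4,0,0,-3,-1],[0,0,-0.6,0,0,-3,-1]]]';python3 -m crank '[[[0,0,-0.1,0,0,0,-1],[0,0,-0.1,0,0,0,-1],[0,0,-0.1,0,0,0,-1],[0,0,-0.1,0,0,0,-1],[0,0,-0.1,0,0,0,-1]]]'; python3 -c "
from h import *
st(); print(np.round(robot.observe()['ft_torque'],2))"
```

```text
time: 22.45
tool_pos: [601.3, 361.5, 67.9]
orientation: [-0.001, 0.997, 0.081, 0.002]
contact_force: [1.1, 0.8, 4.0]
width: 51.6
gripper_force: 60.0
time: 22.95
tool_pos: [601.1, 361.5, 68.3]
orientation: [-0.001, 0.997, 0.081, 0.002]
contact_force: [3.8, 3.0, 5.3]
width: 51.9
gripper_force: 60.0
t 22.95 p [601.1 361.5  68.3] x [0.987 0.162 0.004] y [ 0.162 -0.987 -0.001] z [ 0.003  0.002 -1.   ] F [3.8 3.  5.3] w 51.9 gf 60.0 j6 [0.38 0.64 1.32 0.   1.18 1.79]
[ 0.46 -0.53  0.03]
```

```bash
python3 -m crank '[[[0,0,-0.2,0,0,0,-1],[0,0,-0.3,0,0,0,-1],[0,0,-0.3,0,0,0,-1],[0,0,-0.3,0,0,0,-1],[0,0,-0.3,0,0,0,-1]]]'
```

```text
time: 23.45
tool_pos: [601.0, 361.4, 68.5]
orientation: [-0.001, 0.997, 0.081, 0.001]
contact_force: [8.4, 6.0, -6.8]
width: 51.7
gripper_force: 60.0
```

```bash
python3 -m crank '[[[0,0,0.3,0,0,0,-1],[0,0,0.3,0,0,0,-1],[0,0,0.3,0,0,0,0.5],[0,0,0.3,0,0,0,0.5],[0,0,0.3,0,0,0,0.5]]]'>/dev/null;python3 -m crank '[[[0,0,-3,0,0,0,1],[0,0,-8,0,0,0,1],[0,0,-13,0,0,0,1],[0,0,-17,0,0,0,1],[0,0,-17,0,0,0,1]]]';python3 -m crank '[[[0,0,0,0,0,0,1],[0,0,0,0,0,0,1],[0,0,0,0,0,0,1],[0,0,0,0,0,0,1],[0,0,0,0,0,0,1]]]'>/dev/null
python3 - <<'E'
from glyph import *
st();p=robot.capture("wrist"); save(p,"w7.png",s=1); C=cloud(p); np.save("w7.npy",C)
print(capcirc(C,(600,361),102)); P=seg(C,(570,330),(630,390),107,114); print("boss",rect(P))
P=np.load("w3.npy"); Q=seg(P,(530,-200),(640,-100),124,175); 
c=Q.mean(0); u,s,vt=np.linalg.svd(Q-c,full_matrices=False); print("dial",c.round(1),vt.round(3),Q.max(0),Q.min(0))
print(rows((500,0,235),70))
E
```

```text
time: 24.45
tool_pos: [602.0, 361.7, 245.1]
orientation: [-0.002, 0.997, 0.081, 0.006]
contact_force: [-0.6, 0.3, 1.8]
width: 93.0
gripper_force: 0.0
t 24.95 p [599.3 360.5 236.2] x [ 0.987  0.162 -0.002] y [ 0.162 -0.987  0.   ] z [-0.002 -0.001 -1.   ] F [-0.4  0.1  1. ] w 93.0 gf 0.0 j6 [ 0.38  0.53  1.09 -0.    1.52  1.79]
(array([601.6, 362.1, 101.7]), 1455, ((600.5208129882812, 361.7812805175781), 26.516420364379883))
boss (array([600.6, 361.7]), array([20.9, 20.6]), 7.7, 182, np.float64(109.9))
dial [ 574.9 -150.9  149.3] [[ 0.868 -0.386 -0.313]
 [ 0.31  -0.073  0.948]
 [-0.388 -0.92   0.057]] [ 600.99727275 -138.41973456  167.55499335] [ 555.03429391 -162.16392894  124.17734955]
[array([-15.634,  33.981,   0.178]), array([-1.000e-01,  5.000e-02, -1.507e+02]), array([ 0.04,  0.08, 29.3 ])]
```

```bash
for i in 1 2 ; do python3 -m crank '[[[-0.7,3.4,-0.4,0,0,0,1],[-1.4,6.7,-0.8,0,0,0,1],[-2.1,10,-1.2,0,0,0,1],[-2.8,13.4,-1.6,0,0,0,1],[-3.4,16.7,-1.8,0,0,0,1]]]'>/dev/null; done; python3 -m crank '[[[-0.7,3.4,-0.4,0,0,7,1],[-1.4,6.7,-0.8,0,0,14,1],[-2.1,10,-1.2,0,0,21,1],[-2.8,13.4,-1.6,0,0,28,1],[-3.4,16.7,-1.8,0,0,32,1]]]'>/dev/null;python3 -m crank '[[[0,0,0,0,0,0,1],[0,0,0,0,0,0,1],[0,0,0,0,0,0,1],[0,0,0,0,0,0,1],[0,0,0,0,0,0,1]]]'>/dev/null
python3 - <<'E'
from glyph import *
st();p=robot.capture("wrist"); save(p,"w8.png",s=1.2); C=cloud(p); np.save("w8.npy",C)
Q=seg(C,(530,-200),(640,-100),120,175); print("dial",rect(Q),Q.max(0),Q.min(0)); Q=seg(C,(530,-200),(640,-100),155,175); print("top",rect(Q),Q.mean(0))
E
```

```text
t 27.0 p [ 580.  -149.   291.4] x [ 0.923 -0.384  0.   ] y [-0.384 -0.923 -0.   ] z [ 0.  0. -1.] F [ 0.5  0.4 -0.6] w 93.0 gf 0.0 j6 [-0.44  0.31  1.29  0.    1.54  1.53]
dial (array([ 580., -150.]), array([10.3, 45.7]), 70.3, 406, np.float64(162.4)) [ 602.45785107 -139.12031318  167.38810178] [ 558.75234646 -161.77474138  141.80243101]
top (array([ 579.8, -149.9]), array([10.3, 39.5]), 70.3, 341, np.float64(163.4)) [ 581.70608735 -150.56534427  162.38851534]
```

View pics/w8.png

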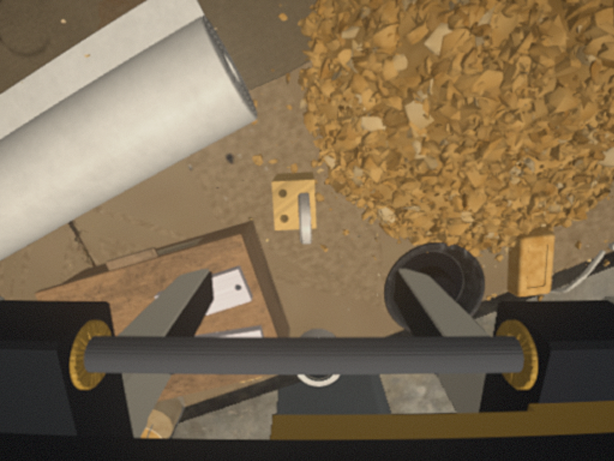

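```bash
python3 -m crank '[[[0.04,0.1,4,0,0,-2.9,1],[0.04,0.1,8,0,0,-2.9,1],[0.04,0.1,11,0,0,-2.9,1],[0.04,0.1,12,0,0,-2.9,0],[0.04,0.1,12,0,0,-2.9,0]]]' 30 >/dev/null;python3 -m crank '[[[0,0,0,0,0,0,0],[0,0,2,0,0,0,-0.3],[0,0,4,0,0,0,-0.3],[0,0,4.7,0,0,0,-0.3],[0,0,4.7,0,0,0,-0.3]]]' >/dev/null
python3 - <<'E'
from h import *
st();print(rows((580,-150,124),-109.7))
E
```

```text
t 28.05 p [ 580.2 -151.3  124.9] x [ 0.941 -0.339  0.   ] y [-0.339 -0.941  0.   ] z [ 0. -0. -1.] F [-0.6 -0.7  0.7] w 42.0 gf 0.0 j6 [-0.44  0.42  1.54 -0.    1.18  1.48]
[array([-0.061, -0.121,  0.09 ]), array([ 0.  , -0.02, -0.09]), array([-3.0000e-02, -0.0000e+00,  1.7991e+02])]
```

```bash
python3 -m crank '[[[-0.05,-0.12,0.1,0,0,0,-0.5],[-0.05,-0.12,0.1,0,0,0,-1],[-0.05,-0.12,0.1,0,0,0,-1],[-0.05,-0.12,0.1,0,0,0,-1],[-0.05,-0.12,0.1,0,0,0,-1]]]' 30 ;python3 -m crank '[[[0,0,0,0,0,0,-1],[0,0,0,0,0,0,-1],[0,0,-0.5,0,0,0,-1],[0,0,-1,0,0,0,-1],[0,0,-1.5,0,0,0,-1]]]' ;python3 -m crank '[[[0,0,-2,0,0,0,-1],[0,0,-4,0,0,0,-1],[0,0,-6,0,0,0,-1],[0,0,-8,0,0,0,-1],[0,0,-10,0,0,0,-1]]]'
```

```text
time: 28.55
tool_pos: [580.6, -149.1, 124.0]
orientation: [-0.001, 0.985, -0.172, 0.001]
contact_force: [2.1, 3.6, 2.7]
width: 10.5
gripper_force: 30.0
time: 29.05
tool_pos: [580.1, -149.1, 137.7]
orientation: [-0.001, 0.985, -0.172, -0.0]
contact_force: [1.8, 4.4, -2.7]
width: 10.0
gripper_force: 30.0
time: 29.55
tool_pos: [579.2, -150.6, 238.6]
orientation: [0.001, 0.985, -0.172, -0.001]
contact_force: [0.0, -0.0, -0.1]
width: 10.4
gripper_force: 30.0
```

```bash
python3 -m crank '[[[0,0,-2,0,0,0,-1],[0,0,-4,0,0,0,-1],[0,0,-5,0,0,0,-1],[0,0,-5,0,0,0,-1],[0,0,-5,0,0,0,-1]]]' >/dev/null; for i in 1 2 3; do python3 -m crank '[[[-1,-3.3,0,0,0,0,-1],[-2,-6.5,0,0,0,0,-1],[-3,-9.8,0,0,0,0,-1],[-4,-13,0,0,0,0,-1],[-5.1,-16.3,0,0,0,0,-1]]]'>/dev/null; done; python3 -m crank '[[[0,0,0,0,0,0,-1],[0,0,0,0,0,0,-1],[0,0,0,0,0,0,-1],[0,0,0,0,0,0,-1],[0,0,0,0,0,0,-1]]]'>/dev/null
python3 - <<'E'
from seg import *
st();p=robot.capture("scene"); q=robot.capture("side"); save(p,"s9.png"); save(q,"d9.png")
t=np.array(robot.observe()["tool_pos"])
for n,k in((p,"s"),(q,"d")):
    C=cloud(n); P=seg(C,(t[0]-35,t[1]-35),(t[0]+35,t[1]+35),150,290); print(k,len(P))
    for z in range(160,290,15):
        Q=P[abs(P[:,2]-z)<7.5]; 
        if len(Q): print(z,len(Q),Q.mean(0).round(1),np.ptp(Q,axis=0).round(0))
    print(proj(n,[t+[0,0,19],t+[0,0,-123.5],[600.6,361.7,111]]).round(0).tolist())
a=[]
for n in(p,q):
    u=proj(n,[t+[0,0,-70]])[0].astype(int); a.append(cv2.resize(n["pixels"][u[1]-60:u[1]+60,u[0]-45:u[0]+45,::-1],None,fx=4,fy=4,interpolation=cv2.INTER_CUBIC))
cv2.imwrite("pics/probe.png",np.hstack(a))
E
```

```text
t 32.05 p [601.8 360.7 288.6] x [ 0.94 -0.34  0.  ] y [-0.34 -0.94  0.  ] z [ 0. -0. -1.] F [-0.1 -0.3 -0.1] w 10.4 gf 30.0 j6 [ 0.38  0.52  0.99 -0.    1.64  2.3 ]
s 77
160 2 [605.8 361.4 164.3] [0. 2. 1.]
175 8 [605.3 362.1 176.1] [ 4.  3. 11.]
190 8 [604.8 363.1 190.2] [ 3.  3. 12.]
205 10 [604.8 362.6 204.7] [ 4.  4. 13.]
220 9 [604.8 362.6 220.1] [ 4.  4. 12.]
235 11 [604.6 362.4 235.2] [ 4.  4. 14.]
250 10 [604.1 363.  250.8] [ 3.  7. 12.]
265 10 [604.6 363.1 266.2] [ 3.  5. 12.]
280 5 [602.7 363.9 278.3] [ 6.  5. 12.]
[[191.0, 206.0], [198.0, 255.0], [200.0, 272.0]]
d 47
160 1 [604.8 354.7 166.4] [0. 0. 0.]
175 4 [605.1 356.8 174.2] [ 0.  2. 10.]
190 4 [604.9 356.1 188.6] [ 1.  5. 12.]
205 5 [604.8 356.2 204.2] [ 1.  4. 13.]
220 5 [604.7 356.7 221.1] [ 2.  8. 14.]
235 4 [604.7 357.8 235.8] [0. 3. 9.]
250 4 [604.9 359.  248.6] [1. 7. 8.]
265 6 [604.4 357.5 265.7] [ 2. 10. 13.]
280 9 [606.  354.  283.1] [21. 11. 12.]
[[274.0, 70.0], [274.0, 113.0], [273.0, 127.0]]
```

View pics/probe.png

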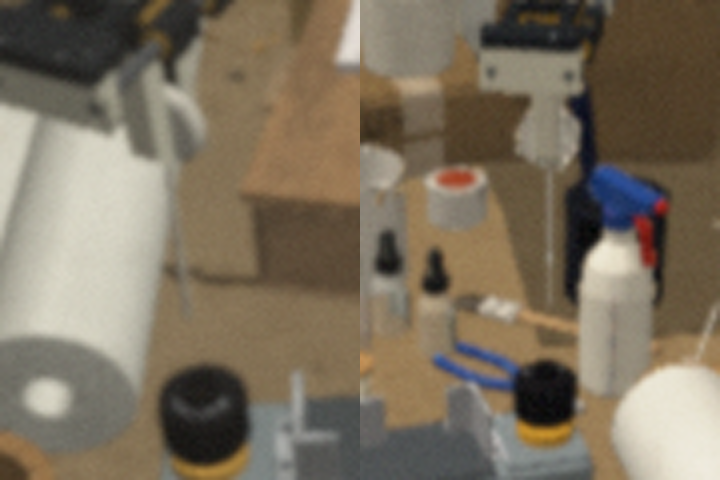

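Run:
```python
from seg import *
st();p=robot.capture("wrist"); save(p,"w10.png",s=1.2); C=cloud(p); np.save("w10.npy",C)
t=np.array(robot.observe()["tool_pos"])
P=seg(C,(560,320),(640,400),115,285)
for z in range(120,290,10):
    Q=P[abs(P[:,2]-z)<5]
    if len(Q): print(z,len(Q),np.median(Q,0).round(1),np.ptp(Q,axis=0).round(0))
print("boss",rect(seg(C,(570,330),(630,390),107,114)),"cap",rect(seg(C,(560,320),(640,400),98,114)))
```

```text
t 32.15 p [601.8 361.1 288.7] x [ 0.94 -0.34  0.  ] y [-0.34 -0.94 -0.  ] z [ 0.  0. -1.] F [-0.4  0.3 -0. ] w 10.3 gf 30.0 j6 [ 0.38  0.52  0.99 -0.    1.64  2.3 ]
170 8 [603.9 360.5 170. ] [2. 3. 6.]
180 12 [603.7 360.6 180.4] [2. 3. 9.]
190 11 [603.9 361.  190.3] [2. 2. 9.]
200 15 [603.6 360.9 200. ] [2. 4. 8.]
210 16 [603.4 361.  210.5] [2. 4. 9.]
220 18 [603.7 361.  220.5] [ 1.  4. 10.]
230 21 [603.4 361.1 230.2] [ 2.  3. 10.]
240 8 [603.6 361.  237.4] [2. 3. 4.]
boss (array([601. , 361.7]), array([20.4, 20.5]), 71.2, 132, np.float64(110.0)) cap (array([600.8, 362.1]), array([51.2, 50.3]), 27.0, 1211, np.float64(101.8))
```

View pics/w10.png

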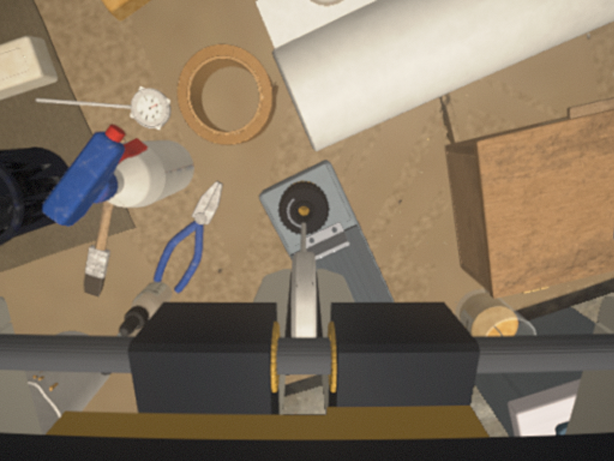

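```bash
python3 -m crank '[[[-0.13,0,2,0,0,0,-1],[-0.13,0,4,0,0,0,-1],[-0.13,0,5.5,0,0,0,-1],[-0.13,0,6.5,0,0,0,-1],[-0.13,0,6.5,0,0,0,-1]]]';python3 -m crank '[[[0,0,0.5,0,0,0,-1],[0,0,1,0,0,0,-1],[0,0,1.5,0,0,0,-1],[0,0,2,0,0,0,-1],[0,0,2,0,0,0,-1]]]'; python3 -m crank '[[[0,0,0.6,0,0,0,-1],[0,0,1.2,0,0,0,-1],[0,0,1.8,0,0,0,-1],[0,0,2.4,0,0,0,-1],[0,0,2.4,0,0,0,-1]]]'
```

```text
time: 32.7
tool_pos: [599.6, 361.9, 221.7]
orientation: [0.001, 0.985, -0.172, -0.001]
contact_force: [-0.5, -0.6, -0.8]
width: 10.2
gripper_force: 30.0
time: 33.2
tool_pos: [599.9, 362.2, 202.4]
orientation: [0.0, 0.985, -0.172, -0.001]
contact_force: [-0.8, -0.0, -1.0]
width: 10.0
gripper_force: 30.0
time: 33.7
tool_pos: [599.7, 362.1, 177.9]
orientation: [0.001, 0.985, -0.172, -0.001]
contact_force: [0.4, 0.4, -0.7]
width: 10.3
gripper_force: 30.0
```

```bash
python3 -m crank '[[[0,0,1,0,0,0,-1],[0,0,2,0,0,0,-1],[0,0,3,0,0,0,-1],[0,0,4.3,0,0,0,-1],[0,0,4.3,0,0,0,-1]]]';python3 -m crank '[[[0,0,0.1,0,0,0,-1],[0,0,0.2,0,0,0,-1],[0,0,0.3,0,0,0,-1],[0,0,0.4,0,0,0,-1],[0,0,0.4,0,0,0,-1]]]'
```

```text
time: 34.2
tool_pos: [598.8, 361.8, 133.2]
orientation: [0.001, 0.985, -0.172, -0.002]
contact_force: [0.1, -0.6, -1.0]
width: 10.0
gripper_force: 30.0
time: 34.7
tool_pos: [600.3, 362.4, 132.5]
orientation: [-0.0, 0.985, -0.172, 0.0]
contact_force: [0.1, 0.4, -0.5]
width: 10.4
gripper_force: 30.0
```

```bash
for i in 1 2; do python3 -m crank '[[[0,0,0.05,0,0,0,-1],[0,0,0.1,0,0,0,-1],[0,0,0.15,0,0,0,-1],[0,0,0.15,0,0,0,-1],[0,0,0.15,0,0,0,-1]]]'|egrep 'pos|cont'; done
```

```text
tool_pos: [600.5, 362.5, 131.8]
contact_force: [-1.2, 0.0, 4.6]
tool_pos: [600.7, 362.5, 131.6]
contact_force: [-1.7, -1.2, 10.1]
```

```bash
python3 -m crank '[[[0,0,-0.15,0,0,0,-1],[0,0,-0.15,0,0,0,-0.2],[0,0,-0.15,0,0,0,-0.2],[0,0,-0.15,0,0,0,-0.2],[0,0,-0.15,0,0,0,-0.2]]]'|egrep 'wid';python3 -m crank '[[[0,0,-3,0,0,0,-0.2],[0,0,-7,0,0,0,-0.2],[0,0,-11,0,0,0,1],[0,0,-14,0,0,0,1],[0,0,-14,0,0,0,1]]]'|egrep 'pos|cont'; python3 -m crank '[[[0,0,0,0,0,0,1],[0,0,0,0,0,0,1],[0,0,0,0,0,0,1],[0,0,0,0,0,0,1],[0,0,0,0,0,0,1]]]'>/dev/null
python3 - <<'E'
from seg import *
st(); p=robot.capture("wrist"); C=cloud(p); np.save("w11.npy",C)
Q=seg(C,(560,320),(640,400),130,190); print("dial",rect(Q),Q.max(0))
p=robot.capture("scene"); C=cloud(p)
P=seg(C,(420,-130),(640,140),103.5,118); lab=cv2.kmeans(P.astype(np.float32),2,None,(3,50,.1),5,cv2.KMEANS_PP_CENTERS)[1].ravel()
for k in(0,1): print(" ",rect(P[lab==k]))
Q=seg(C,(560,320),(640,400),125,190); print("dial",rect(Q),Q.max(0))
E
```

```text
width: 35.3
tool_pos: [602.4, 363.3, 277.0]
contact_force: [0.8, -0.1, 0.2]
t 37.2 p [600.1 362.3 269.8] x [ 0.941 -0.339 -0.001] y [-0.339 -0.941  0.001] z [-0.002 -0.001 -1.   ] F [-0.1  1.1  0. ] w 92.1 gf 0.0 j6 [ 0.38  0.52  1.02 -0.    1.6   2.3 ]
dial (array([596.6, 360.1]), array([ 9.7, 45. ]), 70.2, 504, np.float64(170.0)) [617.90615726 371.44390404 174.66908533]
  (array([535.3,  -9.8]), array([108. ,  39.9]), 86.9, 260, np.float64(107.8))
  (array([468.9,   4.3]), array([102.2,  40.9]), 78.0, 274, np.float64(108.0))
dial (array([597.3, 362.5]), array([12.9, 46.4]), 74.4, 251, np.float64(155.9)) [620.0560524  373.59942323 172.91212021]
```

```bash
python3 -m crank '[[[0,3.9,0,0,0,-8,1],[0,7.7,0,0,0,-16,1],[0,11.6,0,0,0,-24,1],[0,15.4,0,0,0,-32,1],[0,19.3,0,0,0,-40,1]]]' >/dev/null; python3 -m crank '[[[-2.5,3,0,0,0,-8,1],[-5,5.9,0,0,0,-16,1],[-7.4,8.9,0,0,0,-24,1],[-9.9,11.8,1,0,0,-32,1],[-12.4,14.8,2,0,0,-40,1]]]' >/dev/null;python3 -m crank '[[[0,0,0,0,0,-8,1],[0,0,0,0,0,-16,1],[0,0,0,0,0,-17,1],[0,0,0,0,0,-17,1],[0,0,0,0,0,-17,1]]]' >/dev/null
cat > pl.py <<'E'
from seg import *
def plates(C,zlo=104,zhi=113,box=((400,-150),(650,200))):
    T=seg(C,*box,zlo,zhi); G=np.zeros((400,300),np.uint8)
    G[np.clip(((T[:,1]+150)).astype(int),0,399),np.clip((T[:,0]-380).astype(int),0,299)]=255
    G=cv2.morphologyEx(G,cv2.MORPH_CLOSE,np.ones((5,5))); G=cv2.morphologyEx(G,cv2.MORPH_OPEN,np.ones((5,5)))
    for c in cv2.findContours(G,cv2.RETR_EXTERNAL,cv2.CHAIN_APPROX_NONE)[0]:
        if cv2.contourArea(c)>800:
            (x,y),s,a=cv2.minAreaRect(c); a=a if s[0]>s[1] else a+90
            print("plate",(round(x+380.5,1),round(y-149.5,1)),np.round(s,1),"long axis",round(a,1))
E
python3 - <<'E'
from pl import *
st(); p=robot.capture("wrist"); save(p,"w12.png",s=1.2); C=cloud(p); np.save("w12.npy",C); plates(C)
E
```

```text
t 38.8 p [ 4.699e+02 -2.000e-01  2.511e+02] x [ 0.226  0.974 -0.   ] y [ 0.974 -0.226  0.   ] z [ 0. -0. -1.] F [-0.5 -0.6  0.8] w 93.1 gf 0.0 j6 [-0.24  0.09  1.66 -0.    1.39 -0.01]
plate (464.4, 1.3) [101.1  40.8] long axis 77.8
plate (531.8, -9.1) [100.3  40.9] long axis 86.6
```

View pics/w12.png

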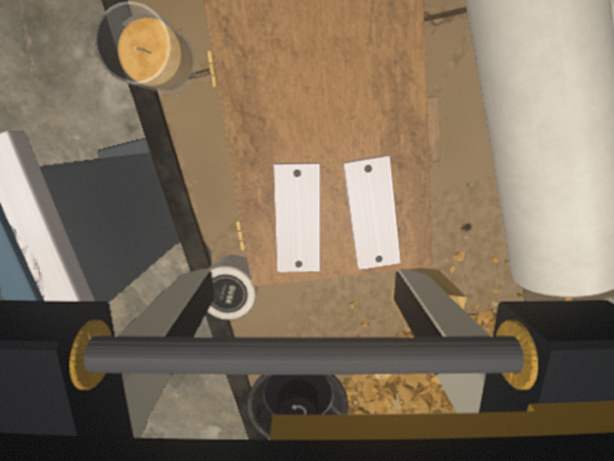

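```bash
python3 -m crank '[[[-0.8,-0.5,4,0,0,-0.8,0.3],[-0.8,-0.5,8,0,0,-0.8,0.08],[-0.8,-0.5,11,0,0,-0.8,0.08],[-0.8,-0.5,11.5,0,0,-0.8,0.08],[-0.8,-0.5,11.5,0,0,-0.8,0.08]]]' 40 >/dev/null;python3 -m crank '[[[0,0,0.5,0,0,0,0.08],[0,0,0.5,0,0,0,0.08],[0,0,0.5,0,0,0,0.08],[0,0,0.5,0,0,0,0.08],[0,0,0.5,0,0,0,0.08]]]' >/dev/null
python3 - <<'E'
from h import *
st(); print(rows((462.7,-6.5,98),-12.2))
E
```

```text
t 39.85 p [463.5  -7.2 131.5] x [ 0.21   0.978 -0.   ] y [ 0.978 -0.21   0.001] z [ 0.001 -0.    -1.   ] F [-0.8  0.3 -0.3] w 50.2 gf 0.0 j6 [-0.26  0.19  1.86  0.    1.09 -0.05]
[array([ 0.048, -0.095,  3.35 ]), array([0.06, 0.  , 0.09]), array([-0.0000e+00,  9.0000e-02, -1.7991e+02])]
```

```bash
python3 -m crank '[[[0.05,-0.1,1.5,0,0,0,0.08],[0.05,-0.1,2.8,0,0,0,0.08],[0.05,-0.1,3.35,0,0,0,0.08],[0.05,-0.1,3.35,0,0,0,0.08],[0.05,-0.1,3.35,0,0,0,0.08]]]' 40 ;python3 -m crank '[[[0,0,0,0,0,0,-0.5],[0,0,0,0,0,0,-0.5],[0,0,0,0,0,0,-0.5],[0,0,0,0,0,0,-0.5],[0,0,0,0,0,0,-0.5]]]';python3 -m crank '[[[0,0,-1,0,0,0,-0.5],[0,0,-3,0,0,0,-0.5],[0,0,-6,0,0,0,-0.5],[0,0,-9,0,0,0,-0.5],[0,0,-9,0,0,0,-0.5]]]'
python3 - <<'E'
from h import *
st(); print(rows((493,352,180),-83.6))
E
```

```text
time: 40.35
tool_pos: [462.6, -6.5, 97.8]
orientation: [0.0, 0.778, 0.629, 0.0]
contact_force: [-0.6, 1.8, -0.1]
width: 50.4
gripper_force: 0.0
time: 40.85
tool_pos: [462.6, -6.5, 97.7]
orientation: [0.0, 0.778, 0.629, 0.0]
contact_force: [0.8, -0.7, 2.1]
width: 39.5
gripper_force: 40.0
time: 41.35
tool_pos: [464.7, -6.9, 191.7]
orientation: [0.003, 0.778, 0.629, 0.002]
contact_force: [0.8, 0.4, -1.4]
width: 39.6
gripper_force: 40.0
t 41.35 p [464.7  -6.9 191.7] x [ 0.21   0.978 -0.   ] y [ 0.978 -0.21   0.008] z [ 0.007 -0.002 -1.   ] F [ 0.8  0.4 -1.4] w 39.6 gf 40.0 j6 [-0.26  0.12  1.78  0.    1.24 -0.04]
[array([35.69 , -4.769,  1.123]), array([ 0.39, -0.26, 71.5 ]), array([   0.28,    0.43, -108.5 ])]
```

```bash
python3 -m crank '[[[3.6,-0.5,0,0,0,0,-0.5],[7.1,-1,0,0,0,0,-0.5],[10.7,-1.4,0,0,0,0,-0.5],[14.2,-1.9,0,0,0,0,-0.5],[17.5,-2.4,0,0,0,0,-0.5]]]' >/dev/null;python3 -m crank '[[[3.6,-0.5,0,0,0,8,-0.5],[7.1,-1,0,0,0,16,-0.5],[10.7,-1.4,0,0,0,24,-0.5],[14.2,-1.9,0,0,0,32,-0.5],[16.5,-2.4,0,0,0,40,-0.5]]]' >/dev/null;python3 -m crank '[[[0,0,0,0,0,8,-0.5],[0,0,0,0,0,16,-0.5],[0,0,0,0,0,24,-0.5],[0,0,0,0,0,31,-0.5],[0,0,0,0,0,31,-0.5]]]' >/dev/null; python3 -m crank '[[[0,0,0,0,0,0,-0.5],[0,0,0,0,0,0,-0.5],[0,0,0,0,0,0,-0.5],[0,0,0,0,0,0,-0.5],[0,0,0,0,0,0,-0.5]]]'  >/dev/null;  python3 - <<'E'
from seg import *
st(); print(rows((476.3,342,110),-83.6))
p=robot.capture("wrist"); save(p,"w13.png",s=1.2); C=cloud(p); np.save("w13.npy",C); w=np.array([600.6,361.7])
for a in(5.8,6.4,7):
    u=np.array([np.cos(np.radians(a)),np.sin(np.radians(a))]); v=np.array([-u[1],u[0]])
    E=seg(C,(530,322),(560,390),86,92)[:,:2]-w; E=E[abs(E@v+2)<22]
    S=seg(C,(430,350),(537,400),86,92)[:,:2]-w; S=S[(S@u)<-60]
    print(a,len(E),len(S),"end",np.percentile(E@u,[2,50,98]).round(1),np.polyfit(E@v,E@u,1).round(3))
    if len(S)>10: print("side",np.percentile(S@v,[2,50,98]).round(1),np.polyfit(S@u,S@v,1).round(3))
print("held",rect(seg(C,(400,300),(600,400),180,215)))
E
```

```text
t 43.35 p [486.7 336.1 187.5] x [0.993 0.12  0.   ] y [ 0.12  -0.993 -0.   ] z [ 0.  0. -1.] F [ 0.2  0.3 -1.5] w 39.6 gf 40.0 j6 [0.42 0.35 1.48 0.   1.31 1.87]
[array([-0.964, -0.713,  7.752]), array([-0.  , -0.  ,  0.52]), array([   0.  ,   -0.  , -179.48])]
5.8 297 191 end [-57.8 -55.4 -52.9] [-1.7000e-02 -5.5381e+01]
side [21.8 24.3 26.9] [6.000e-03 2.477e+01]
6.4 296 191 end [-57.7 -55.6 -53.1] [-6.0000e-03 -5.5378e+01]
side [22.8 25.2 28. ] [-5.0000e-03  2.4772e+01]
7 292 191 end [-57.6 -55.7 -53.2] [ 5.0000e-03 -5.5377e+01]
side [23.5 26.3 29.4] [-1.5000e-02  2.4776e+01]
held (array([503.4, 338.5]), array([82. , 69.6]), 6.8, 11022, np.float64(198.2))
```

View pics/w13.png

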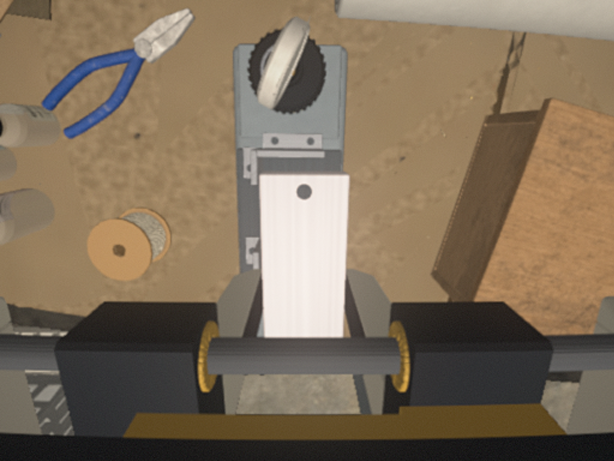

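```bash
python3 -m crank '[[[-0.96,-0.7,3,0,0,0.5,-0.5],[-0.96,-0.7,6,0,0,0.5,-0.5],[-0.96,-0.7,8.5,0,0,0.5,-0.5],[-0.96,-0.7,9.5,0,0,0.5,-0.5],[-0.96,-0.7,9.5,0,0,0.5,-0.5]]]' >/dev/null;python3 -m crank '[[[0,0,1.5,0,0,0,-0.5],[0,0,3,0,0,0,-0.5],[0,0,3.5,0,0,0,-0.5],[0,0,3.5,0,0,0,-0.5],[0,0,3.5,0,0,0,-0.5]]]';python3 -c "
from h import *
st(); print(rows((476.3,342,48),-83.6))"
```

```text
time: 44.4
tool_pos: [479.5, 342.7, 59.2]
orientation: [-0.001, 0.998, 0.055, 0.003]
contact_force: [6.8, 1.8, -6.2]
width: 39.2
gripper_force: 42.9
t 44.4 p [479.5 342.7  59.2] x [0.994 0.111 0.006] y [ 0.111 -0.994 -0.002] z [ 0.006  0.002 -1.   ] F [ 6.8  1.8 -6.2] w 39.2 gf 42.9 j6 [ 0.43  0.47  1.64 -0.    1.02  1.89]
[array([-0.337,  0.039,  1.116]), array([-0.09, -0.36, -0.04]), array([-5.6000e-01,  1.3000e-01,  1.7996e+02])]
```

```bash
python3 -m crank '[[[0.3,0,0,0,0,0,-0.5],[0.6,0,0,0,0,0,-0.5],[0.6,0,0,0,0,0,-0.5],[0.6,0,0,0,0,0,-0.5],[0.6,0,0,0,0,0,-0.5]]]';python3 -c "
from h import *
st(); print(rows((482.3,342.5,48),-83.6))"
```

```text
time: 44.9
tool_pos: [482.1, 342.5, 57.6]
orientation: [0.0, 0.998, 0.056, -0.0]
contact_force: [-0.2, 0.8, -1.8]
width: 38.9
gripper_force: 40.0
t 44.9 p [482.1 342.5  57.6] x [ 0.994  0.111 -0.   ] y [ 0.111 -0.994  0.   ] z [-0. -0. -1.] F [-0.2  0.8 -1.8] w 38.9 gf 40.0 j6 [0.43 0.48 1.63 0.   1.03 1.89]
[array([0.024, 0.008, 0.956]), array([ 0.  ,  0.02, -0.  ]), array([ 3.0e-02, -1.0e-02,  1.8e+02])]
```

```bash
python3 -m crank '[[[0,0,0.4,0,0,0,-0.5],[0,0,0.8,0,0,0,-0.5],[0,0,1.05,0,0,0,-0.5],[0,0,1.05,0,0,0,-0.5],[0,0,1.05,0,0,0,-0.5]]]'|egrep "pos|cont"; python3 -m crank '[[[0,-0.3,0,0,0,0,-0.5],[0,-0.5,0,0,0,0,-0.5],[0,-0.7,0,0,0,0,-0.5],[0,-0.7,0,0,0,0,-0.5],[0,-0.7,0,0,0,0,-0.5]]]'|egrep "pos|cont"
```

```text
tool_pos: [482.2, 342.5, 46.8]
contact_force: [0.6, -0.3, -2.2]
tool_pos: [481.5, 349.6, 47.0]
contact_force: [0.1, -0.7, -1.0]
```

```bash
python3 -m crank '[[[0,-0.15,0.03,0,0,0,-0.5],[0,-0.3,0.03,0,0,0,-0.5],[0,-0.3,0.03,0,0,0,-0.5],[0,-0.3,0.03,0,0,0,-0.5],[0,-0.3,0.03,0,0,0,-0.5]]]'|egrep "pos|cont"; python3 -m crank '[[[0.2,0,0,0,0,0,-0.5],[0.4,0,0,0,0,0,-0.5],[0.6,0,0,0,0,0,-0.5],[0.6,0,0,0,0,0,-0.5],[0.6,0,0,0,0,0,-0.5]]]'|egrep "pos|cont"
```

```text
tool_pos: [481.3, 351.0, 46.7]
contact_force: [0.1, -6.0, 0.4]
tool_pos: [485.3, 351.4, 46.0]
contact_force: [-3.3, -4.8, 0.5]
```

```bash
python3 -m crank '[[[0.1,0,0,0,0,0,-0.5],[0.2,0,0,0,0,0,-0.5],[0.2,0,0,0,0,0,-0.5],[0.2,0,0,0,0,0,0.15],[0.2,0,0,0,0,0,0.15]]]'|egrep "pos|cont"; python3 -m crank '[[[0,0,0,0,0,0,0.15],[0,0,0,0,0,0,0.15],[0,0,-2,0,0,0,0.15],[0,0,-6,0,0,0,0.15],[0,0,-11,0,0,0,0.15]]]'>/dev/null;python3 -m crank '[[[0,0,-4,0,0,0,0.5],[0,0,-8,0,0,0,1],[0,0,-11,0,0,0,1],[0,0,-11,0,0,0,1],[0,0,-11,0,0,0,1]]]'|egrep "pos|cont"
python3 - <<'E'
from seg import *
st(); p=robot.capture("wrist"); save(p,"w14.png",s=1.2); C=cloud(p); np.save("w14.npy",C)
P=seg(C,(420,300),(560,385),54,60); print(rect(P)); w=np.array([600.6,361.7]); a=np.radians(6.4); u=np.array([np.cos(a),np.sin(a)]); v=np.array([-u[1],u[0]])
d=P[:,:2]-w; print("u",np.percentile(d@u,[.5,99.5]),"v",np.percentile(d@v,[.5,99.5]))
print(rows((540,-15,230),-3.4))
E
```

```text
tool_pos: [489.7, 353.7, 47.0]
contact_force: [0.1, 0.3, -0.4]
tool_pos: [489.4, 353.5, 267.1]
contact_force: [-0.1, -0.7, -1.5]
t 48.4 p [489.4 353.5 267.1] x [0.994 0.111 0.002] y [ 0.111 -0.994 -0.001] z [ 0.001  0.001 -1.   ] F [-0.1 -0.7 -1.5] w 88.8 gf 0.0 j6 [0.44 0.33 1.32 0.   1.49 1.9 ]
(array([495.4, 354.1]), array([105.4,  46.2]), 5.5, 2295, np.float64(56.7))
u [-156.63806744  -52.95449359] v [-16.76244752  22.77703348]
[array([ 1.005, 37.16 ,  3.58 ]), array([-3.000e-02,  8.000e-02, -8.021e+01]), array([8.000e-02, 3.000e-02, 9.979e+01])]
```

View pics/w14.png

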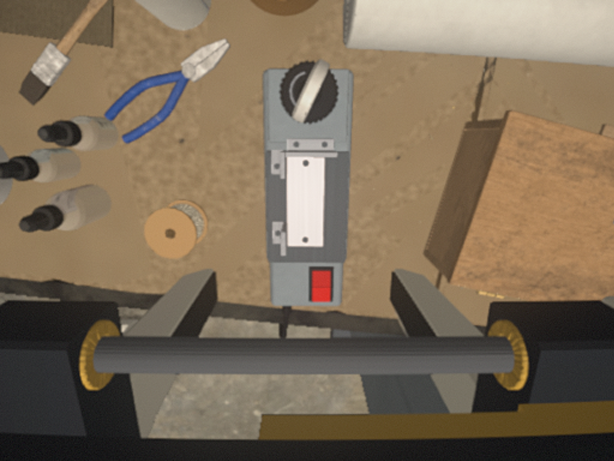

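```bash
python3 -m crank '[[[0,3.7,0,0,0,-8,1],[0,7.3,0,0,0,-16,1],[0,11,0,0,0,-24,1],[0,14.6,0,0,0,-32,1],[0,18.2,0,0,0,-40,1]]]' >/dev/null; python3 -m crank '[[[-2.4,2.8,0,0,0,-8,1],[-4.7,5.6,0,0,0,-16,1],[-7,8.4,0,0,0,-24,1],[-9.4,11.2,1,0,0,-32,1],[-11.7,13.9,1.5,0,0,-40,1]]]' >/dev/null;python3 -m crank '[[[0,0,0,0,0,0,1],[0,0,0,0,0,0,1],[0,0,0,0,0,0,1],[0,0,0,0,0,0,1],[0,0,0,0,0,0,1]]]' >/dev/null
python3 - <<'E'
from pl import *
st(); p=robot.capture("wrist"); C=cloud(p); np.save("w15.npy",C); plates(C); print(rows((532,-8,140),-3.4))
E
```

```text
t 49.95 p [529.3  -7.  251.8] x [0.062 0.998 0.   ] y [ 0.998 -0.062  0.   ] z [ 0.  0. -1.] F [-1.1 -0.8 -0.5] w 93.4 gf 0.0 j6 [-0.22  0.2   1.53  0.    1.41 -0.16]
plate (531.7, -9.8) [100.6  40.7] long axis 86.7
[array([-0.073,  0.272, 11.182]), array([ 0.01, -0.  , -0.14]), array([-0.0000e+00, -2.0000e-02,  1.7986e+02])]
```

```bash
python3 -m crank '[[[0.1,0.25,4,0,0,0,1],[0.1,0.25,8,0,0,0,0.3],[0.1,0.25,12,0,0,0,0.3],[0.1,0.25,13.5,0,0,0,0.3],[0.1,0.25,13.5,0,0,0,0.3]]]' 40 >/dev/null;python3 -m crank '[[[0,0,0.8,0,0,0,0.3],[0,0,1.5,0,0,0,0.3],[0,0,1.9,0,0,0,0.3],[0,0,1.9,0,0,0,0.3],[0,0,1.9,0,0,0,0.3]]]'
python3 - <<'E'
from h import *
print(rows((532,-7,98),-3.4))
E
```

```text
time: 51.0
tool_pos: [532.2, -7.3, 98.1]
orientation: [0.0, 0.729, 0.684, 0.0]
contact_force: [-0.1, -0.3, -0.0]
width: 60.4
gripper_force: 0.0
[array([ 0.03 , -0.019,  0.01 ]), array([ 0.04,  0.01, -0.21]), array([ 1.0000e-02, -6.0000e-02,  1.7979e+02])]
```

```bash
python3 -m crank '[[[0,0,0,0,0,0,-0.5],[0,0,0,0,0,0,-0.5],[0,0,0,0,0,0,-0.5],[0,0,0,0,0,0,-0.5],[0,0,0,0,0,0,-0.5]]]' 40 | egrep "wid|gripper";python3 -m crank '[[[0,0,-1,0,0,0,-0.5],[0,0,-3,0,0,0,-0.5],[0,0,-6,0,0,0,-0.5],[0,0,-9,0,0,0,-0.5],[0,0,-9,0,0,0,-0.5]]]' >/dev/null; python3 -m crank '[[[3.5,-0.7,0,0,0,8,-0.5],[7,-1.3,0,0,0,16,-0.5],[10.4,-2,0,0,0,24,-0.5],[13.8,-2.6,0,0,0,32,-0.5],[17.3,-3.3,0,0,0,40,-0.5]]]' >/dev/null; python3 -m crank '[[[2.2,-2.7,0,0,0,8,-0.5],[4.4,-5.4,0,0,0,16,-0.5],[6.7,-8.1,0,0,0,24,-0.5],[8.9,-10.9,0,0,0,32,-0.5],[11.1,-13.6,0,0,0,40,-0.5]]]' >/dev/null;  python3 -m crank '[[[0,0,0,0,0,0,-0.5],[0,0,0,0,0,0,-0.5],[0,0,0,0,0,0,-0.5],[0,0,0,0,0,0,-0.5],[0,0,0,0,0,0,-0.5]]]' >/dev/null
python3 - <<'E'
from h import *
st(); print(rows((488.5,343.3,110),-83.6))
E
```

```text
width: 39.6
gripper_force: 40.0
t 53.5 p [488.3 340.7 187.7] x [0.994 0.11  0.   ] y [ 0.11  -0.994  0.   ] z [ 0. -0. -1.] F [-0.4  0.  -1.8] w 39.7 gf 40.0 j6 [ 0.42  0.36  1.47 -0.    1.31  1.88]
[array([ 0.047, -0.262,  7.774]), array([ 0.01, -0.  , -0.07]), array([-0.0000e+00, -1.0000e-02,  1.7993e+02])]
```

```bash
python3 -m crank '[[[0.05,-0.26,3,0,0,0,-0.5],[0.05,-0.26,6,0,0,0,-0.5],[0.05,-0.26,9,0,0,0,-0.5],[0.05,-0.26,11,0,0,0,-0.5],[0.05,-0.26,11,0,0,0,-0.5]]]' |egrep "pos|cont";python3 -m crank '[[[0,0,0.5,0,0,0,-0.5],[0,0,1,0,0,0,-0.5],[0,0,1.5,0,0,0,-0.5],[0,0,1.75,0,0,0,-0.5],[0,0,1.75,0,0,0,-0.5]]]'|egrep "pos|cont"; python3 -m crank '[[[0,-0.3,0,0,0,0,-0.5],[0,-0.5,0,0,0,0,-0.5],[0,-0.7,0,0,0,0,-0.5],[0,-0.7,0,0,0,0,-0.5],[0,-0.7,0,0,0,0,-0.5]]]'|egrep "pos|cont"
```

```text
tool_pos: [486.2, 342.6, 74.6]
contact_force: [-0.2, 0.4, -1.8]
tool_pos: [488.1, 344.3, 60.2]
contact_force: [-0.9, 0.3, -1.2]
tool_pos: [487.5, 351.3, 60.3]
contact_force: [0.3, -0.9, -1.1]
```

```bash
python3 -m crank '[[[0,-0.1,0.1,0,0,0,-0.5],[0,-0.2,0.1,0,0,0,-0.5],[0,-0.25,0.1,0,0,0,-0.5],[0,-0.25,0.1,0,0,0,-0.5],[0,-0.25,0.1,0,0,0,-0.5]]]'|egrep "pos|cont"; python3 -m crank '[[[0.3,0,0,0,0,0,-0.5],[0.6,0,0,0,0,0,-0.5],[0.8,0,0,0,0,0,-0.5],[0.9,0,0,0,0,0,-0.5],[0.9,0,0,0,0,0,-0.5]]]'|egrep "pos|cont"
```

```text
tool_pos: [487.4, 351.7, 59.2]
contact_force: [0.7, -9.2, 1.4]
tool_pos: [493.7, 352.2, 58.2]
contact_force: [-4.8, -8.5, 1.1]
```

```bash
python3 -m crank '[[[0.1,0,0,0,0,0,-0.5],[0.2,0,0,0,0,0,-0.5],[0.2,0,0,0,0,0,-0.5],[0.2,0,0,0,0,0,-0.5],[0.2,0,0,0,0,0,-0.5]]]'|egrep "pos|cont"; python3 -m crank '[[[0,0,0,0,0,0,0.15],[0,0,0,0,0,0,0.15],[0,0,0,0,0,0,0.15],[0,0,0,0,0,0,0.15],[0,0,-3,0,0,0,0.15]]]'|egrep "pos|cont";python3 -m crank '[[[0,0,-4,0,0,0,0.5],[0,0,-8,0,0,0,1],[0,0,-12,0,0,0,1],[0,0,-16,0,0,0,1],[0,0,-18,0,0,0,1]]]'|egrep "pos|cont"
python3 - <<'E'
from seg import *
st(); p=robot.capture("wrist"); save(p,"w16.png",s=1.2); C=cloud(p); np.save("w16.npy",C)
w=np.array([600.6,361.7]); a=np.radians(6.4); u=np.array([np.cos(a),np.sin(a)]); v=np.array([-u[1],u[0]])
for zz in((52,60),(66,72)):
    P=seg(C,(420,300),(560,385),*zz); d=P[:,:2]-w; print(zz,rect(P),"u",np.percentile(d@u,[.5,99.5]).round(1),"v",np.percentile(d@v,[.5,99.5]).round(1))
r,c=proj(p,[495,352,69])[0][::-1].astype(int); print(r,c)
save(p,"w16c.png",(max(0,r-75),r+75,c-100,c+100),4)
E
```

```text
tool_pos: [495.6, 352.4, 58.2]
contact_force: [-4.9, -8.5, 2.2]
tool_pos: [495.3, 353.9, 85.6]
contact_force: [0.0, 0.1, 0.7]
tool_pos: [499.2, 355.9, 273.8]
contact_force: [1.0, 0.5, -0.3]
t 57.5 p [499.2 355.9 273.8] x [0.994 0.112 0.006] y [ 0.112 -0.994 -0.002] z [ 0.006  0.003 -1.   ] F [ 1.   0.5 -0.3] w 89.0 gf 0.0 j6 [0.44 0.34 1.29 0.   1.51 1.9 ]
(52, 60) (array([507.5, 353.6]), array([ 2.1, 92.8]), 65.0, 4, np.float64(57.2)) u [-132.4  -54.4] v [-20.3  27.4]
(66, 72) (array([495. , 355.2]), array([105.4,  44.8]), 6.1, 2330, np.float64(68.7)) u [-157.9  -60.1] v [-16.9  22.9]
176 255
```

View pics/w16c.png

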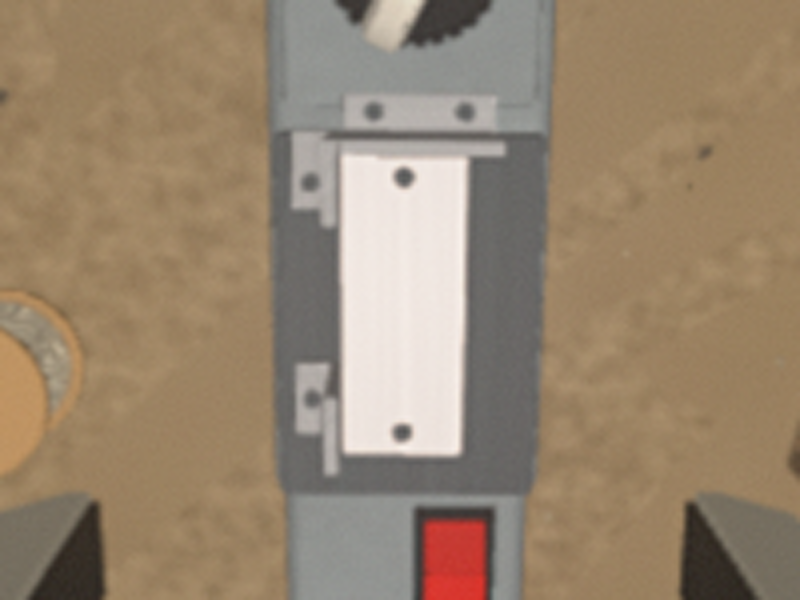

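Run:
```python
from seg import *
st(); print(rows((427.9,344.7,75),-83.6))
w=np.array([600.6,361.7]); a=np.radians(6.4); u=np.array([np.cos(a),np.sin(a)]); v=np.array([-u[1],u[0]])
for n,png in(("w14","w14.png"),("w16","w16.png")):
    C=np.load(n+".npy"); im=cv2.resize(cv2.imread("pics/"+png),(512,384)); h=cv2.cvtColor(im,cv2.COLOR_BGR2HSV)
    m=((h[...,0]<8)|(h[...,0]>172))&(h[...,1]>150)&(h[...,2]>80); P=C[m]; P=P[(abs(P[:,0]-395)<45)&(abs(P[:,1]-330)<50)]
    d=P[:,:2]-w; print(rect(P),"u",np.percentile(d@u,[1,99]).round(1),"v",np.percentile(d@v,[1,99]).round(1))
    for q in range(-235,-180,6):
        Q=P[abs(d@u-q)<3]; 
        if len(Q): print(q,len(Q),Q[:,2].mean().round(1))
```

```text
t 57.55 p [500.1 356.3 276.2] x [0.994 0.112 0.01 ] y [ 0.112 -0.994 -0.004] z [ 0.009  0.005 -1.   ] F [1.  0.8 2.4] w 91.2 gf 0.0 j6 [0.44 0.34 1.28 0.   1.51 1.9 ]
[array([-7.499,  0.414, 20.046]), array([-0.2 , -0.56,  0.01]), array([   0.88,   -0.32, -179.99])]
(array([390.5, 320.8]), array([40.3, 22.6]), 6.8, 406, np.float64(44.9)) u [-229.7 -193.9] v [-28.4  -5.9]
-235 1 35.0
-229 47 45.3
-223 57 45.5
-217 60 45.4
-211 72 45.0
-205 65 43.2
-199 73 41.3
-193 31 39.7
(array([391.4, 320.7]), array([38.2, 22.9]), 7.0, 394, np.float64(45.0)) u [-229.8 -193.8] v [-28.9  -6. ]
-229 45 45.5
-223 55 45.5
-217 60 45.7
-211 66 45.0
-205 72 43.4
-199 67 41.5
-193 29 40.0
```

```bash
python3 -m crank '[[[-4,0.2,0,0,0,0,-1],[-7.4,0.4,2,0,0,0,-1],[-7.4,0.4,6,0,0,0,-1],[-7.4,0.4,10,0,0,0,-1],[-7.4,0.4,14,0,0,0,-1]]]' 10 >/dev/null;python3 -m crank '[[[0,0,4,0,0,0,-1],[0,0,4.5,0,0,0,-1],[0,0,4.5,0,0,0,-1],[0,0,4.5,0,0,0,-1],[0,0,4.5,0,0,0,-1]]]'|egrep "pos|cont|wid"
python3 - <<'E'
from h import *
print(rows((427.9,344.7,50.5),-83.6))
E
```

```text
tool_pos: [426.5, 343.6, 86.4]
contact_force: [-0.1, 0.1, 0.5]
width: 17.6
[array([ 0.137, -0.085,  3.591]), array([-0.09, -0.23, -0.01]), array([-3.6000e-01,  1.4000e-01,  1.7999e+02])]
```

```bash
python3 -m crank '[[[0.15,-0.1,1.5,0,0,0,-1],[0.15,-0.1,3,0,0,0,-1],[0.15,-0.1,3.6,0,0,0,-1],[0.15,-0.1,3.6,0,0,0,-1],[0.15,-0.1,3.6,0,0,0,-1]]]'|egrep "pos|cont|wid"; for i in 1 2; do python3 -m crank '[[[0.15,0,0,0,0,0,-1],[0.3,0,0,0,0,0,-1],[0.45,0,0,0,0,0,-1],[0.5,0,0,0,0,0,-1],[0.5,0,0,0,0,0,-1]]]'|egrep "pos|cont"; done
```

```text
tool_pos: [427.0, 344.3, 49.2]
contact_force: [-0.2, -0.1, -0.6]
width: 0.6
tool_pos: [431.4, 344.5, 48.2]
contact_force: [0.0, 0.5, -0.5]
tool_pos: [434.5, 344.8, 47.9]
contact_force: [-5.2, -0.5, 3.6]
```

```bash
for i in 1 2; do python3 -m crank '[[[0.15,0,0,0,0,0,-1],[0.25,0,0,0,0,0,-1],[0.25,0,0,0,0,0,-1],[0.25,0,0,0,0,0,-1],[0.25,0,0,0,0,0,-1]]]'|egrep "pos|cont"; done
```

```text
tool_pos: [434.5, 344.7, 47.7]
contact_force: [-11.2, -1.1, 7.9]
tool_pos: [434.5, 344.7, 47.6]
contact_force: [-18.2, -0.7, 13.5]
```

```bash
python3 -m crank '[[[-0.5,0,0,0,0,0,-1],[-1.2,0,0,0,0,0,-1],[-1.2,0,-3,0,0,0,-1],[-1.2,0,-6,0,0,0,-1],[-1.2,0,-6,0,0,0,-1]]]'>/dev/null;python3 -m crank '[[[0,3,0,0,0,0,-1],[2,4.5,0,0,0,0,-1],[4.5,4.5,0,0,0,0,-1],[6.5,4.5,0,0,0,0,-1],[6.5,4.5,0,0,0,0,-1]]]'>/dev/null;python3 -m crank '[[[0,0,1,0,0,0,-1],[0,0,1,0,0,0,-1],[0,0,1,0,0,0,-1],[0,0,1,0,0,0,-1],[0,0,1,0,0,0,-1]]]'|egrep "pos|cont"
python3 - <<'E'
from h import *
print(rows((498.2,304,50.5),-83.6))
E
```

```text
tool_pos: [498.6, 307.0, 98.5]
contact_force: [0.4, 0.1, 0.2]
[array([-0.078,  0.294,  4.796]), array([-0.01, -0.02,  0.02]), array([ 3.0000e-02, -1.0000e-02, -1.7998e+02])]
```

```bash
python3 -m crank '[[[-0.1,0.3,1.5,0,0,0,-1],[-0.1,0.3,3,0,0,0,-1],[-0.1,0.3,4.5,0,0,0,-1],[-0.1,0.3,4.7,0,0,0,-1],[-0.1,0.3,4.7,0,0,0,-1]]]'|egrep "pos|cont|wid"; for i in 1 2 3; do python3 -m crank '[[[0,-0.15,0,0,0,0,-1],[0,-0.3,0,0,0,0,-1],[0,-0.45,0,0,0,0,-1],[0,-0.45,0,0,0,0,-1],[0,-0.45,0,0,0,0,-1]]]'|egrep "pos|cont"; done
```

```text
tool_pos: [498.0, 303.7, 51.2]
contact_force: [-0.2, 0.3, -0.2]
width: 0.4
tool_pos: [497.8, 308.3, 51.4]
contact_force: [1.1, 0.1, -0.3]
tool_pos: [497.2, 312.7, 51.2]
contact_force: [-0.5, -0.2, 0.2]
tool_pos: [496.7, 317.2, 51.2]
contact_force: [0.5, -0.6, -0.3]
```

```bash
for i in 1 2 3 4; do python3 -m crank '[[[0,-0.1,0,0,0,0,-1],[0,-0.2,0,0,0,0,-1],[0,-0.3,0,0,0,0,-1],[0,-0.3,0,0,0,0,-1],[0,-0.3,0,0,0,0,-1]]]'|egrep "pos|cont"; done
```

```text
tool_pos: [496.7, 317.5, 51.2]
contact_force: [1.1, -9.9, 2.1]
tool_pos: [496.7, 317.5, 51.3]
contact_force: [1.9, -20.8, 5.7]
tool_pos: [496.6, 317.6, 51.3]
contact_force: [3.1, -30.8, 8.6]
tool_pos: [496.6, 317.7, 51.3]
contact_force: [3.0, -41.1, 12.1]
```

```bash
python3 -m crank '[[[0,1.5,0,0,0,0,-1],[0,2.8,0,0,0,0,-1],[0,2.8,-4,0,0,0,-1],[0,2.8,-9,0,0,0,-1],[0,2.8,-14,0,0,0,-1]]]'>/dev/null;python3 -m crank '[[[-4,-1,-3,0,0,0,-1],[-8,-1,-5,0,0,0,-1],[-11.7,-1,-5,0,0,0,-1],[-11.7,-1,-5,0,0,0,-1],[-11.7,-1,-5,0,0,0,-1]]]'|egrep "pos|cont"; python3 -m crank '[[[0,0,0,0,0,0,-1],[0,0,0,0,0,0,-1],[0,0,0,0,0,0,-1],[0,0,0,0,0,0,-1],[0,0,0,0,0,0,-1]]]'>/dev/null
python3 - <<'E'
from seg import *
st(); p=robot.capture("wrist"); save(p,"w17.png",s=1); C=cloud(p); np.save("w17.npy",C)
w=np.array([600.6,361.7]); a=np.radians(6.4); u=np.array([np.cos(a),np.sin(a)]); v=np.array([-u[1],u[0]])
P=seg(C,(420,300),(560,385),66,72); d=P[:,:2]-w; print(rect(P),"u",np.percentile(d@u,[.5,99.5]).round(1),"v",np.percentile(d@v,[.5,99.5]).round(1))
r,c=proj(p,[495,352,69])[0][::-1].astype(int); print(r,c)
save(p,"w17c.png",(max(0,r-75),r+75,c-100,c+100),4); print(rows((377.9,319.3,70),-83.6))
p=robot.capture("scene"); C=cloud(p); P=seg(C,(420,-130),(640,140),103.5,118); print("left on lid",len(P))
E
```

```text
tool_pos: [380.7, 298.7, 241.7]
contact_force: [-0.9, 0.0, -0.3]
t 68.05 p [381.4 298.1 240.9] x [ 0.994  0.111 -0.001] y [ 0.111 -0.994  0.   ] z [-0.001 -0.    -1.   ] F [-0.7 -0.1  0.4] w 0.2 gf 0.0 j6 [0.43 0.12 1.65 0.   1.37 1.89]
(array([493.8, 353.6]), array([104.1,  50.8]), 0.7, 3673, np.float64(68.6)) u [-157.5  -58.2] v [-18.  23.]
68 214
[array([-0.102, -2.15 , 17.095]), array([ 0.01,  0.02, -0.03]), array([ 4.0000e-02, -1.0000e-02,  1.7997e+02])]
left on lid 0
```

View pics/w17c.png

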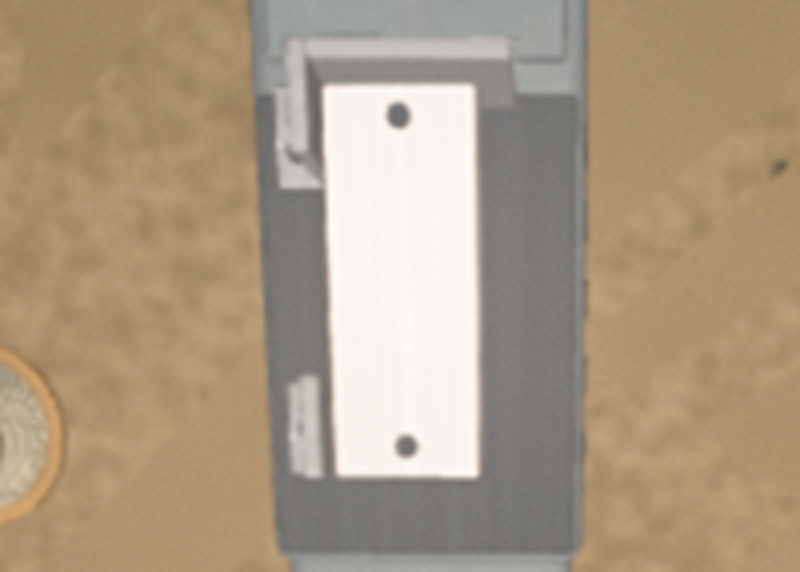

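```bash
python3 -m crank '[[[-0.1,-2.15,4,0,0,0,-1],[-0.1,-2.15,8,0,0,0,-1],[-0.1,-2.15,12,0,0,0,-1],[-0.1,-2.15,16,0,0,0,-1],[-0.1,-2.15,16,0,0,0,-1]]]'>/dev/null;python3 -m crank '[[[0,0,1,0,0,0,-1],[0,0,1,0,0,0,-1],[0,0,1,0,0,0,-1],[0,0,1,0,0,0,-1],[0,0,1,0,0,0,-1]]]'|egrep "pos|cont"
python3 - <<'E'
from h import *
print(rows((377.9,319.3,48),-83.6))
E
```

```text
tool_pos: [378.4, 319.8, 72.3]
contact_force: [-0.0, 1.0, 1.0]
[array([-0.064,  0.041,  2.432]), array([-0.05, -0.12, -0.01]), array([-1.9000e-01,  7.0000e-02,  1.7999e+02])]
```

```bash
python3 -m crank '[[[-0.05,0,1,0,0,0,-1],[-0.05,0,2,0,0,0,-1],[-0.05,0,2.5,0,0,0,-1],[-0.05,0,2.5,0,0,0,-1],[-0.05,0,2.5,0,0,0,-1]]]'|egrep "pos|cont"; for i in 1 2 3; do python3 -m crank '[[[0,0,0.1,0,0,0,-1],[0,0,0.2,0,0,0,-1],[0,0,0.25,0,0,0,-1],[0,0,0.25,0,0,0,-1],[0,0,0.25,0,0,0,-1]]]'|egrep "pos|cont"; done
```

```text
tool_pos: [375.5, 318.8, 45.2]
contact_force: [-2.2, -0.1, 1.7]
tool_pos: [375.0, 318.8, 43.9]
contact_force: [-9.4, -2.6, 14.3]
tool_pos: [375.2, 318.9, 43.4]
contact_force: [-14.8, -4.9, 33.9]
tool_pos: [375.2, 318.9, 43.0]
contact_force: [-19.4, -8.3, 54.2]
```

```bash
python3 -m crank '[[[0,0,-1,0,0,0,-1],[0,0,-4,0,0,0,-1],[0,0,-9,0,0,0,-1],[0,0,-14,0,0,0,-1],[-3,0,-19,0,0,0,-1]]]'>/dev/null;python3 -m crank '[[[-4,0,0,0,0,0,-1],[-4,0,0,0,0,0,-1],[-4,0,0,0,0,0,-1],[-4,0,0,0,0,0,-1],[-4,0,0,0,0,0,-1]]]'|egrep "pos|cont"
python3 - <<'E'
from seg import *
p=robot.capture("wrist"); save(p,"w18.png"); C=cloud(p); w=np.array([600.6,361.7]); a=np.radians(6.4); u=np.array([np.cos(a),np.sin(a)]); v=np.array([-u[1],u[0]])
h=cv2.cvtColor(cv2.imread("pics/w18.png"),cv2.COLOR_BGR2HSV); m=((h[...,0]<8)|(h[...,0]>172))&(h[...,1]>150)&(h[...,2]>60); P=C[m]; P=P[(abs(P[:,0]-395)<45)&(abs(P[:,1]-330)<50)]
d=P[:,:2]-w; print(rect(P),"u",np.percentile(d@u,[1,99]).round(1),"v",np.percentile(d@v,[1,99]).round(1))
for q in range(-235,-180,6):
    Q=P[abs(d@u-q)<3]
    if len(Q): print(q,len(Q),Q[:,2].mean().round(1))
N=seg(C,(350,280),(430,380),25,60); d=N[:,:2]-w
for q in range(-260,-180,6): 
    Q=N[(abs(d@u-q)<3)&(abs(d@v-15)<10)]; 
    if len(Q): print("nose",q,len(Q),np.median(Q[:,2]).round(1))
r,c=proj(p,[385,322,45])[0][::-1].astype(int); print(r,c,p["pixels"].shape)
save(p,"w18c.png",(max(0,r-60),min(384,r+60),max(0,c-80),c+80),4)
E
```

```text
tool_pos: [312.8, 312.0, 220.8]
contact_force: [0.6, -0.2, 0.5]
(array([388.9, 321.2]), array([37.3, 23.2]), 6.2, 689, np.float64(45.0)) u [-233.4 -196.4] v [-28.1  -6.3]
-235 36 39.8
-229 97 41.2
-223 101 42.8
-217 118 44.6
-211 119 45.4
-205 100 45.3
-199 118 45.5
nose -242 83 32.6
nose -236 85 33.6
nose -230 85 33.6
nose -224 101 33.8
nose -218 85 33.7
nose -212 88 33.8
nose -206 107 33.7
nose -200 90 33.6
nose -194 107 33.8
nose -188 86 33.6
nose -182 127 41.1
112 250 (384, 512, 3)
```

Run:
```python
from seg import *
p=robot.capture("wrist"); C=cloud(p); w=np.array([600.6,361.7]); a=np.radians(6.4); u=np.array([np.cos(a),np.sin(a)]); v=np.array([-u[1],u[0]])
P=seg(C,(420,300),(560,385),66,72); d=P[:,:2]-w; print("stack",len(P),"u",np.percentile(d@u,[.5,99.5]).round(1),"v",np.percentile(d@v,[.5,99.5]).round(1))
p=robot.capture("scene"); C=cloud(p)
print("dial",rect(seg(C,(560,320),(640,400),125,190)),"stack",rect(seg(C,(430,320),(545,378),66,72)),"lid",len(seg(C,(420,-130),(640,180),103.5,118)),"blind",rect(seg(C,(370,-290),(430,-230),43,55)),"candle",rect(seg(C,(310,140),(410,230),60,95)))
st(); print(robot.sign_off())
```

```text
stack 2073 u [-157.6 -112.6] v [-16.7  22.8]
dial (array([598.1, 362. ]), array([13.2, 46.7]), 70.3, 252, np.float64(155.3)) stack (array([494.4, 355.8]), array([97.4, 47.7]), 6.5, 413, np.float64(68.1)) lid 0 blind (array([ 406.1, -257.2]), array([44.3, 45.2]), 69.2, 76, np.float64(45.5)) candle (array([362.1, 183.6]), array([65.2, 69. ]), 0.4, 340, np.float64(73.7))
t 72.3 p [312.5 312.  221. ] x [ 0.994  0.111 -0.001] y [ 0.111 -0.994  0.   ] z [-0.001 -0.001 -1.   ] F [-0.5 -0.6 -0.9] w 0.1 gf 0.0 j6 [ 0.53  0.06  1.77 -0.    1.31  1.99]
the job is handed in; nothing more can be done
None
```

The whole job is done and handed in at about 72 s: the blind cap is in the dish, the port cap is locked on the well with the thermometer in it to the bottom, both plates found on the box are stacked snug against the fences, and the warmer was switched on last with the candle left alone (I viewed 16 pictures, two over the limit of 14).

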